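# Unstack framed boards and pile their spacer plates on a stand

### The job

Take the stack in the black tray apart from the top, one piece at a time: pile the two amber spacer plates on the green platform of the height-adjustable stand, one flat on the other, both square to it and pushed right up against its end stop, and lay the upper framed circuit board face up on the blue mat, inside the pale outline. Set every piece down gently, never dropping it or pressing it hard, leave the lowest board lying in the tray, and do not disturb the other things on the bench.

Things in the scene. Friction and masses are not known exactly. Their poses are not given: they have to be found in the camera images.
- tray: Fixed black tray, 180 (x) x 90 (y) mm, floor 4 mm thick, rim 10 mm high and 10 mm wide. Origin: centre of its underside, on the bench. The stack lies in it, from the bottom: lower board, lower spacer, upper board, upper spacer, long sides along the tray's x, a few mm and degrees out of true; the stack's top is 60 mm above the bench.
- spacer_upper: Upper amber spacer plate, the top of the stack: plain rigid plate 150 (x) x 60 (y) x 12 (z) mm, about 0.16 kg. Origin: centre of its underside; z up.
- spacer_lower: Lower amber spacer plate, identical to the upper one; it lies between the two boards. Origin: centre of its underside; z up.
- board_upper: Upper circuit board, a green board fixed in a rigid grey frame 150 (x) x 60 (y) x 16 (z) mm, frame bars 8 mm wide, all parts of the board lie below the frame's top; about 0.15 kg; it lies between the two spacers. Either way round in yaw is right. Origin: centre of its underside; z up, the face with the components.
- board_lower: Lower circuit board in the same kind of frame (150 x 60 x 16 mm), lying on the tray's floor; it stays there. Origin: centre of its underside.
- mat: Fixed blue mat 220 (x) x 120 (y) x 5 mm thick, with a pale outline 158 x 68 mm about its centre, long along x. Origin: centre of its underside, on the bench; the top is at z = 5 mm.
- stand: Grey base of the fixed stand; origin: its underside centre, on the bench. Over it a level green platform 180 (x) x 84 (y) mm, centred and square, clamped (unyielding) at an unmeasured height: top 55 to 105 mm above the bench, to be felt or seen. A black end stop across its +x end rises 24 mm above that top, inner face at x = +85 mm: a spacer touching it has its origin at x = +10 mm.
- jar: Small amber jar with a black cap, 46 mm across, 50 mm high, loose bystander; origin: centre of its underside.
- loupe: Black magnifier loupe standing upright, 48 mm across, 42 mm high, loose bystander; origin: centre of its underside.
- screwdriver: Green-handled screwdriver, 170 mm, lying on the bench, bystander.
- brush: Brush, 170 mm, lying on the bench, bystander.
- meter: Grey hand-held test meter, 140 x 72 x 30 mm, lying on the bench, bystander; origin: centre of its underside.
- tweezers: Steel tweezers, 120 mm, lying on the bench, bystander.

How it is judged:
On the way, in this order (a step that is already met when the one before it is completed fails the run):
1. the first spacer lies flat on the stand's platform, square against the end stop, let go (((x of spacer_upper in the frame of stand between 0.004 and 0.014 m and y of spacer_upper in the frame of stand between -0.012 and 0.012 m and angle between the x axis of spacer_upper and the x axis of stand, either way round below 0.09 rad and angle between spacer_upper's own z axis and vertical below 0.05 rad and linear speed of spacer_upper below 0.02 m/s and angular speed of spacer_upper below 0.1 rad/s and contact force between spacer_upper and the fingers below 0.1 N and contact force between spacer_upper and stand above 0.5 N) or (x of spacer_lower in the frame of stand between 0.004 and 0.014 m and y of spacer_lower in the frame of stand between -0.012 and 0.012 m and angle between the x axis of spacer_lower and the x axis of stand, either way round below 0.09 rad and angle between spacer_lower's own z axis and vertical below 0.05 rad and linear speed of spacer_lower below 0.02 m/s and angular speed of spacer_lower below 0.1 rad/s and contact force between spacer_lower and the fingers below 0.1 N and contact force between spacer_lower and stand above 0.5 N))), for 0.2 s.
2. the upper board lies inside the outline on the mat, let go (x of board_upper in the frame of mat between -0.015 and 0.015 m and y of board_upper in the frame of mat between -0.015 and 0.015 m and z of board_upper in the frame of mat between 0.003 and 0.008 m and angle between the x axis of board_upper and the x axis of mat, either way round below 0.15 rad and angle between board_upper's own z axis and vertical below 0.05 rad and linear speed of board_upper below 0.02 m/s and angular speed of board_upper below 0.1 rad/s and contact force between board_upper and the fingers below 0.1 N), for 0.2 s.
At the end, for the whole second after the job is handed in: Spacers level, one on the platform, one on it, within 6 mm of the stop, 12 mm of its centre line, 5 deg; upper board flat, face up on the mat, within 15 mm of the outline's centre each way, 8 deg (either way round); lower board on the tray's floor, moved under 12 mm; all released, at rest (all of step 2 and x of spacer_upper in the frame of stand between 0.004 and 0.014 m and y of spacer_upper in the frame of stand between -0.012 and 0.012 m and angle between the x axis of each of spacer_upper, spacer_lower and the x axis of stand, either way round below 0.09 rad and angle between each of spacer_upper, spacer_lower's own z axis and vertical below 0.05 rad and linear speed of each of spacer_upper, spacer_lower below 0.02 m/s and angular speed of each of spacer_upper, spacer_lower below 0.1 rad/s and contact force between each of spacer_upper, spacer_lower and the fingers below 0.1 N and x of spacer_lower in the frame of stand between 0.004 and 0.014 m and y of spacer_lower in the frame of stand between -0.012 and 0.012 m and ((contact force between spacer_upper and stand above 0.5 N and contact force between spacer_lower and spacer_upper above 0.3 N and z of spacer_lower in the frame of spacer_upper between 0.009 and 0.014 m) or (contact force between spacer_lower and stand above 0.5 N and contact force between spacer_upper and spacer_lower above 0.3 N and z of spacer_upper in the frame of spacer_lower between 0.009 and 0.014 m)) and z of board_lower in the frame of tray between 0.002 and 0.007 m and distance of board_lower from where it was at the start of the episode below 0.012 m); the robot touches nothing.
It fails at once if a spacer or the upper board is dropped or flung (moves faster than 0.4 m/s while the fingers do not touch it: a fall of about 10 mm) ((contact force between spacer_upper and the fingers below 0.01 N and linear speed of spacer_upper above 0.4 m/s) or (contact force between spacer_lower and the fingers below 0.01 N and linear speed of spacer_lower above 0.4 m/s) or (contact force between board_upper and the fingers below 0.01 N and linear speed of board_upper above 0.4 m/s)).
It fails at once if a spacer or board is pressed on the stand, the mat or the other spacer with more than 70 N (contact force between any of spacer_upper, spacer_lower and stand above 70 N or contact force between spacer_upper and spacer_lower above 70 N or contact force between board_upper and mat above 70 N).
It fails at once if a spacer or the upper board is turned over or stood on edge (tilted more than 45 degrees) (angle between any of spacer_upper, spacer_lower, board_upper's own z axis and vertical above 0.785 rad).
It fails at once if another thing on the bench is moved more than 25 mm or tipped over (distance of any of jar, loupe, screwdriver, brush, meter, tweezers from where it was at the start of the episode above 0.025 m or angle between any of jar, loupe's own z axis and vertical above 0.5 rad).
It also fails if it takes over 72 s, if anything falls off the work surface, if the arm or the gripper's body presses on something with over 40 N, if the wrist force passes 120 N, or if a joint passes its speed limit or range.

### The arm

A 7-joint arm with a two-finger parallel gripper is mounted at the origin on the work surface. World frame = base frame: x ahead of the robot, y to its left, z up, the work surface at z = 0. Lengths are in m, angles in rad, forces in N, time in s.
With the tool pointing down it reaches from about 0.35 to 0.9 m from the base axis. Payload 19.9 kg.
Tool frame: the origin (TCP) lies between the finger pads; the fingertips stand 8 mm ahead of it and the grasp point (between the pads) lies 11 mm behind it; x points along the fingers, z is the direction in which the jaws open and shut, and the axes are right-handed (so a half turn about x gives the same grasp; the last joint's range is limited). The gripper opens to 85 mm and grips with 20 to 120 N. Pads are 22 mm wide; open, the fingers measure 114 mm over their backs; the gripper's body (76 mm by 85 mm) begins 54 mm behind the grasp point. The pads swing forward as they close: fully open they stand 13 mm farther back than shut.
Start: joints at [-1.145, 0.417, -0.01, 1.614, 0.005, 1.111, -0.053], TCP at [0.281, 0.558, 0.239] pointing down, gripper open.
Joint ranges: [-2.81, 2.81], [-0.39, 2.02], [-1.27, 1.25], [0.06, 2.57], [-1.19, 4.33], [0.19, 2], [-2.82, 2.82]. Speed limits (rad/s): [1.89, 1.89, 2.39, 2.39, 3.01, 3.01, 3.01].

### API

Orientations are given as [roll, pitch, yaw] about the fixed x, y, z axes, in that order (R = Rz(yaw) Ry(pitch) Rx(roll)).
In Python, from bench import r gives the robot as it stands.
- The arm moves only by the tool arm_command, never from a script. Its argument "increments" is a list of rows, each a list of 6 numbers: the shift along the tool's x, y, z as a fraction of full scale, then the turn, a rotation vector about the tool's x, y, z as a fraction of full scale. A call has 1 to 20 rows; each row shifts and turns the pose as measured when the row begins, along the tool's axes as they then stand; what a row does not reach is not made up. Full scale, the value 1, is 0.2 m for a shift and 6 degrees for a turn. A row lasts 1/12 s, in which the tool goes at most 41.7 mm and 7.16 degrees, less where a joint would pass 70% of its speed; a pose out of reach is approached as far as the arm can. A call with a number of a shift or a turn outside -1 to 1 is refused whole. A call with a gripper value outside its range is refused whole. "hand" is the opening, from -1 (shut) to 1 (fully open), set as the call begins (left out, the last holds). The fingers move at their own pace and stop on an object; "force" is the grip in N (left out, the last holds). Time passes only in rows, so rows that do not move let the fingers close. It gives the time, the measured TCP pose, the force and the opening at its end, in the units of the state.
- r.observe(): the state, without advancing time (a new reading comes with each control period).
- r.read_camera(name): name is "side" or "top" or "wrist"; returns (picture, depth): 480x640x3 uint8, red, green, blue; 480x640 float32, m along the optical axis (not along the pixel's ray), 0 where there is no reading.
- r.get_calibration(name): a dict with "fovy" (degrees; the focal length in pixels is half the picture's height over the tangent of half this angle, whatever the lens; pixels are square), "cx", "cy" (the principal point, pixels), "k1" (the pictures are not rectified: a ray, as slopes to the right and down, at radius r is drawn at 1 + k1 r^2 times it, then the intrinsics apply), "R" (3x3) and "t" (3): a world point X has camera coordinates R X + t. Camera axes: x right, y down, z forward; pixel columns grow to the right and rows downward; lengths in m; the calibration is good to about 2 mm. A picture is of the moment at which its call begins: read the wrist's pose just before it. get_calibration takes no time and is no camera call; for the wrist camera it gives the pose at the moment of the call.
- r.sign_off(): hands the job in, once; it reports no verdict.
The state is a dict: "time": time; "qpos": joint angles; "dq": joint speeds; "joint_efforts": joint torques, N m; "ee_pos": TCP position; "orientation": TCP orientation; "contact_force": force on the tool from outside, world axes, zero at the start; "moment": the same for the moment, N m; "finger_gap": finger opening in m.
Only numpy, scipy, OpenCV 4.12 (cv2) and the standard library are available. Lean on these libraries where they do the work, as an engineer would, in place of code of your own. Each camera call takes 0.05 s, during which the arm holds its last target.

## Working session

There is one attempt and no reset: what is moved stays moved. The work goes in short steps, Python scripts to look and compute and a tool call to move; the robot and the scene stay as the last step left them, time stands still between calls to the robot, and variables do not carry over. Pictures are saved under pics/ and viewed, and the job is handed in when it is done.

Besides the shell and the picture viewer there is one more tool, called after "Emit:" as a command line: name --pt "numbers of a row" for each row, then --argument value for the rest. arm_command: Moves the arm, as the interface text tells. Shift numbers are shares of 0.2 m and turn numbers shares of 6 degrees, none past 1 either way. Its arguments: {"type":"object","properties":{"increments":{"type":"array"},"hand":{"type":"number"},"force":{"type":"number"}},"required":["increments"]}

```bash
mkdir -p pics
cat > h.py <<'E'
import numpy as np, cv2
from bench import r
def cal(n):
    c=r.get_calibration(n); return c
def snap(n,f=None):
    c=r.get_calibration(n); p,d=r.read_camera(n)
    if f: cv2.imwrite('pics/'+f,p[:,:,::-1])
    return c,p,d
def K(c,h=480):
    f=h/2/np.tan(np.radians(c['fovy'])/2); return f
def slopes(c,uv):
    f=K(c); uv=np.atleast_2d(np.array(uv,float))
    q=(uv-[c['cx'],c['cy']])/f
    s=q.copy()
    for _ in range(20): s=q/(1+c['k1']*(s**2).sum(1,keepdims=True))
    return s
def rayz(c,uv,z):
    s=slopes(c,uv); R=np.array(c['R']);t=np.array(c['t'])
    d=np.c_[s,np.ones(len(s))]@R; o=-R.T@t
    return o+d*((z-o[2])/d[:,2])[:,None]
def pts(c,uv,dep):
    s=slopes(c,uv); R=np.array(c['R']);t=np.array(c['t'])
    X=np.c_[s,np.ones(len(s))]*np.asarray(dep)[:,None]
    return (X-t)@R
E
python3 - <<'E'
from h import *
o=r.observe(); print({k:np.round(v,4) for k,v in o.items()})
for n in ('top','side','wrist'):
    c,p,d=snap(n,n+'0.png'); np.savez(n+'0.npz',p=p,d=d,**c)
    print(n,{k:np.round(v,3).tolist() for k,v in c.items()}, (d==0).mean())
E
```

```text
{'time': np.float64(0.0), 'qpos': array([-1.1455,  0.418 , -0.0103,  1.6142,  0.0047,  1.1107, -0.053 ]), 'dq': array([-0.0006,  0.0008, -0.0011, -0.0011, -0.0002,  0.0004, -0.0004]), 'joint_efforts': array([-1.00000e-04, -8.64450e+01,  6.78600e-01, -4.34916e+01,
        1.91000e-02,  7.20000e-03, -0.00000e+00]), 'ee_pos': array([0.2811, 0.5578, 0.2387]), 'orientation': array([-3.0923,  1.5696, -1.9884]), 'contact_force': array([-0.4688,  0.1974, -0.5871]), 'moment': array([-0.0476,  0.0306,  0.0224]), 'finger_gap': np.float64(0.0854)}
top {'fovy': 53.357, 'cx': 316.798, 'cy': 240.433, 'k1': -0.108, 'R': [[-0.027, -1.0, 0.008], [-0.987, 0.025, -0.156], [0.156, -0.012, -0.988]], 't': [0.024, 0.501, 0.935]} 0.0039453125
side {'fovy': 42.594, 'cx': 327.719, 'cy': 234.051, 'k1': -0.158, 'R': [[0.982, -0.186, 0.019], [-0.121, -0.709, -0.694], [0.142, 0.68, -0.719]], 't': [-0.49, 0.141, 1.171]} 0.004153645833333333
wrist {'fovy': 58.348, 'cx': 316.074, 'cy': 239.264, 'k1': -0.046, 'R': [[0.45, 0.893, -0.001], [0.849, -0.427, 0.311], [0.277, -0.141, -0.951]], 't': [-0.623, -0.041, 0.38]} 0.004075520833333333
```

View pics/top0.png

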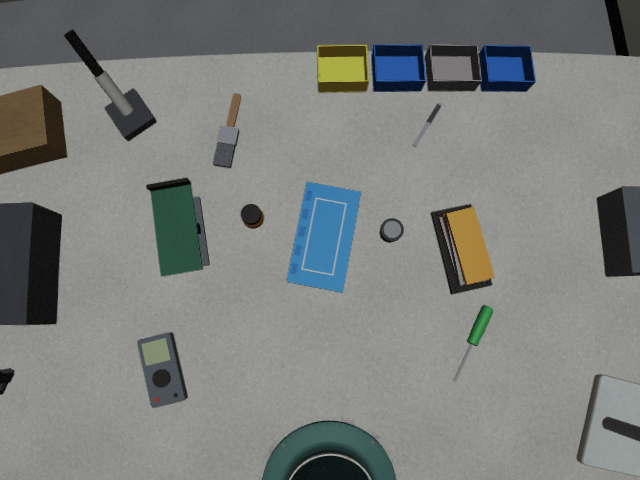

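View pics/side0.png

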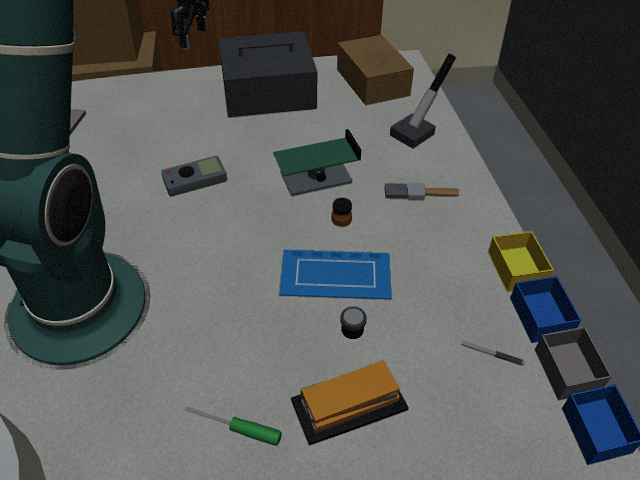

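View pics/wrist0.png

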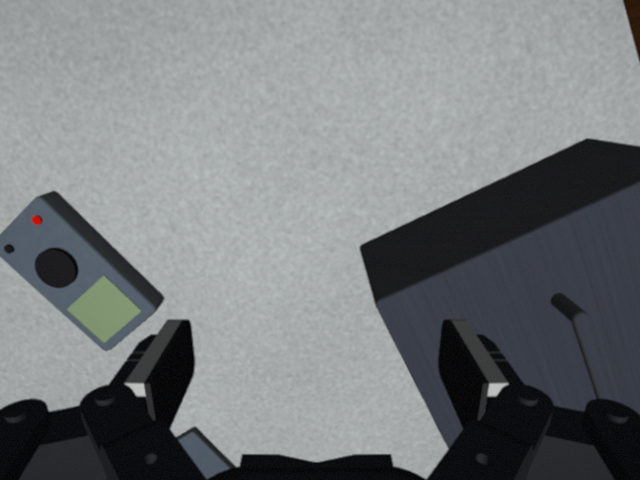

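```bash
cat > m.py <<'E'
from h import *
for n in ('top','side'):
    z=np.load(n+'0.npz'); c={k:z[k] for k in z.files}; p=z['p'];d=z['d']
    hsv=cv2.cvtColor(p,cv2.COLOR_RGB2HSV)
    masks={'amber':((10,150,120),(25,255,255)),'plat':((65,90,40),(85,255,140)),'mat':((98,140,100),(108,255,255)),'pale':((95,0,0),(110,1,1))}
    for k,(lo,hi) in masks.items():
        m=cv2.inRange(hsv,lo,hi)
        nn,lab,st,ce=cv2.connectedComponentsWithStats(m)
        for i in range(1,nn):
            if st[i,4]<300: continue
            v,u=np.nonzero(lab==i); uv=np.c_[u,v]
            P=pts(c,uv,d[v,u]); 
            if np.median(P[:,0])<0.2: continue
            h=np.percentile(P[:,2],[2,25,50,75,98])
            print(n,k,st[i].tolist(),np.round(np.median(P,0),4),np.round(h,4))
            cen,A=None,None
            hull=cv2.minAreaRect(uv.astype(np.float32)); print('   ',np.round(cv2.boxPoints(hull),1).tolist())
E
python3 m.py
```

```text
top amber [447, 208, 47, 76, 2035] [ 0.4809 -0.2978  0.0603] [0.057  0.0592 0.0603 0.0614 0.0637]
    [[446.29998779296875, 213.5], [473.3999938964844, 205.8000030517578], [493.6000061035156, 276.70001220703125], [466.3999938964844, 284.3999938964844]]
top plat [151, 184, 51, 92, 3469] [0.5259 0.2921 0.0694] [0.066  0.0683 0.0694 0.0705 0.073 ]
    [[150.39999389648438, 188.8000030517578], [191.10000610351562, 183.6999969482422], [201.89999389648438, 270.0], [161.10000610351562, 275.1000061035156]]
top plat [467, 305, 26, 41, 385] [ 0.3221 -0.3209  0.0225] [0.0125 0.0195 0.0225 0.0245 0.0277]
    [[465.70001220703125, 341.0], [482.6000061035156, 304.0], [493.6000061035156, 309.0], [476.79998779296875, 346.1000061035156]]
top mat [287, 182, 74, 110, 3148] [ 0.5111 -0.0043  0.0054] [0.0018 0.0042 0.0054 0.0066 0.0092]
    [[286.6000061035156, 280.8999938964844], [306.6000061035156, 181.10000610351562], [361.6000061035156, 192.10000610351562], [341.6000061035156, 291.8999938964844]]
top mat [304, 200, 40, 73, 1949] [ 0.5161 -0.0049  0.0053] [0.0015 0.0041 0.0053 0.0065 0.009 ]
    [[303
[... 550 characters left out ...]
]]
side plat [230, 417, 51, 28, 741] [ 0.318  -0.3271  0.0243] [0.0131 0.0215 0.0243 0.0261 0.0295]
    [[227.39999389648438, 430.1000061035156], [232.10000610351562, 415.3999938964844], [282.1000061035156, 431.29998779296875], [277.5, 445.8999938964844]]
side mat [279, 250, 113, 48, 2773] [ 0.5114 -0.0161  0.0063] [0.0019 0.0049 0.0063 0.0076 0.0103]
    [[278.8999938964844, 294.5], [280.5, 249.1999969482422], [392.5, 253.0], [391.0, 298.3999938964844]]
side mat [298, 261, 76, 25, 1674] [ 0.514  -0.0036  0.0057] [0.0018 0.0044 0.0057 0.007  0.0098]
    [[297.70001220703125, 282.6000061035156], [298.5, 260.1000061035156], [373.79998779296875, 262.70001220703125], [373.0, 285.29998779296875]]
```

```bash
cat > m2.py <<'E'
from h import *
def comp(c,p,lo,hi,near,z,fill=True):
    hsv=cv2.cvtColor(p,cv2.COLOR_RGB2HSV); m=cv2.inRange(hsv,lo,hi)
    if fill: m=cv2.morphologyEx(m,cv2.MORPH_CLOSE,np.ones((7,7)))
    nn,lab,st,ce=cv2.connectedComponentsWithStats(m)
    best=None
    for i in range(1,nn):
        if st[i,4]<150: continue
        P=rayz(c,ce[i],z)[0]
        if np.hypot(*(P[:2]-near))<0.08 and (best is None or st[i,4]>st[best,4]): best=i
    cs,_=cv2.findContours((lab==best).astype(np.uint8),cv2.RETR_EXTERNAL,cv2.CHAIN_APPROX_NONE)
    k=max(cs,key=cv2.contourArea)[:,0,:]
    return rayz(c,k,z)[:,:2]
def rect(X):
    (cx,cy),(w,h),a=cv2.minAreaRect((X*1000).astype(np.float32))
    if w<h: w,h=h,w; a+=90
    a=(a+90)%180-90
    return np.round([cx,cy,w,h,a],1)
T={'spacer':((10,150,60),(25,255,255),(.48,-.298),.06),
 'plat':((65,90,30),(85,255,160),(.526,.292),.0695),
 'mat':((95,120,80),(110,255,255),(.513,-.005),.005)}
if __name__=='__main__':
  for n in ('top','side'):
    z=np.load(n+'0.npz'); c={k:z[k] for k in z.files}; p=z['p']
    for k,(lo,hi,near,zz) in T.items(): print(n,k,rect(comp(c,p,lo,hi,np.array(near),zz)))
    f=p.copy()
    hsv=cv2.cvtColor(p,cv2.COLOR_RGB2HSV)
    m=cv2.inRange(hsv,(90,20,150),(115,130,255)); X=None
    nn,lab,st,ce=cv2.connectedComponentsWithStats(m)
    for i in range(1,nn):
        P=rayz(c,ce[i],.005)[0]
        if st[i,4]>60 and np.hypot(*(P[:2]-[.513,-.005]))<.05:
            v,u=np.nonzero(lab==i); print(n,'outline',st[i,4],rect(rayz(c,np.c_[u,v],.005)[:,:2]))
E
python3 m2.py
```

```text
top spacer [ 481.3 -295.4  150.7   65.8   13.5]
top plat [528.3 291.9 175.   83.3   8.7]
top mat [517.2  -5.  219.3 118.6 -12.4]
top outline 186 [523.9  26.4 159.1  17.1  -7.7]
top outline 191 [509.3 -36.2 159.   17.1 -16.9]
side spacer [ 479.1 -306.5  153.1   77.4   11.7]
side plat [524.  291.3 177.2  88.4   8.6]
side mat [513.9  -4.6 219.2 120.4 -12.4]
```

```bash
cat >> h.py <<'E'
from scipy.spatial.transform import Rotation as Ro
def pose():
    o=r.observe(); return np.array(o['ee_pos']),Ro.from_euler('xyz',o['orientation']).as_matrix(),o
def go(pos,jaw):  # jaw deg: direction of tool z
    p,R,o=pose()
    pos=np.array(pos,float); a=np.radians(jaw); z=np.array([np.cos(a),np.sin(a),0]); x=np.array([0,0,-1.]); y=np.cross(z,x)
    Rt=np.c_[x,y,z]
    s=R.T@(pos-p); w=Ro.from_matrix(R.T@Rt).as_rotvec(degrees=True)
    print('t',o['time'],'p',np.round(p,4),'jaw',np.round(np.degrees(np.arctan2(R[1,2],R[0,2])),2),'F',np.round(o['contact_force'],1),'gap',np.round(o['finger_gap'],4),'q',np.round(o['qpos'],2))
    print(' shift shares',np.round(s/.2,4),'turn shares',np.round(w/6,3),'rows>=',np.round(np.linalg.norm(s)/.0417,1))
E
python3 - <<'E'
from h import *
go((.44,-.29,.25),103.5); go((.44,-.29,.25),-76.5)
go((.5,.29,.25),98.7); go((.5,.29,.25),-81.3)
p,R,o=pose(); print(R.round(3))
for n in ('top','side','wrist'):
    c=cal(n); C=-np.array(c['R']).T@c['t']; print(n,C.round(3), R.T@(C-p))
print((R.T@np.array(c['R']).T).round(3))
E
```

```text
t 0.15 p [0.2812 0.5579 0.2388] jaw 63.26 F [ 0.5  0.2 -0. ] gap 0.0854 q [-1.15  0.42 -0.01  1.61  0.    1.11 -0.05]
 shift shares [-0.0526 -2.617  -3.4287] turn shares [-6.707e+00 -9.000e-03 -2.000e-03] rows>= 20.7
t 0.15 p [0.2812 0.5579 0.2388] jaw 63.26 F [ 0.5  0.2 -0. ] gap 0.0854 q [-1.15  0.42 -0.01  1.61  0.    1.11 -0.05]
 shift shares [-0.0526 -2.617  -3.4287] turn shares [ 2.3293e+01 -3.0000e-03  1.1000e-02] rows>= 20.7
t 0.15 p [0.2812 0.5579 0.2388] jaw 63.26 F [ 0.5  0.2 -0. ] gap 0.0854 q [-1.15  0.42 -0.01  1.61  0.    1.11 -0.05]
 shift shares [-0.0552 -1.58   -0.7039] turn shares [-5.907e+00 -9.000e-03 -2.000e-03] rows>= 8.3
t 0.15 p [0.2812 0.5579 0.2388] jaw 63.26 F [ 0.5  0.2 -0. ] gap 0.0854 q [-1.15  0.42 -0.01  1.61  0.    1.11 -0.05]
 shift shares [-0.0552 -1.58   -0.7039] turn shares [ 2.4093e+01 -3.0000e-03  1.2000e-02] rows>= 8.3
[[-0.    -0.893  0.45 ]
 [-0.001  0.45   0.893]
 [-1.    -0.    -0.001]]
top [0.35  0.022 1.002] [-0.76272389 -0.3024456  -0.44829126]
side [ 0.332 -0.787  0.949] [-0.70941924 -0.6505546  -1.17899416]
wrist [0.21  0.593 0.373] [-0.13429647  0.07960281 -0.00128876]
[[ 0.    -0.311  0.951]
 [ 0.    -0.951 -0.311]
 [ 1.     0.    -0.   ]]
```

Emit:
arm_command --pt "-0.04 0 0 -1 0 0" --pt "-0.04 0 0 -1 0 0" --pt "-0.04 0 0 -1 0 0" --pt "-0.04 0 0 -1 0 0" --pt "-0.04 0 0 -1 0 0" --pt "-0.04 0 0 -0.9 0 0" --hand 1 --force 40

```text
time: 0.65
ee_pos: [0.2802, 0.5566, 0.285]
orientation: [2.592, 1.563, -1.945]
contact_force: [0.3, -0.0, -0.2]
finger_gap: 0.0857
```

Run:
```python
from h import *
go((.49,.29,.28),98.7)
```

```text
t 0.65 p [0.2802 0.5566 0.285 ] jaw 100.03 F [ 0.3 -0.  -0.2] gap 0.0857 q [-1.06  0.38 -0.13  1.56  0.05  1.21  0.55]
 shift shares [ 0.0316 -0.8009 -1.4949] turn shares [ 0.221 -0.064 -0.038] rows>= 8.1
```

Emit:
arm_command --pt "0 -0.09 -0.166 0.2 0 0" --pt "0 -0.09 -0.166 0 0 0" --pt "0 -0.09 -0.166 0 0 0" --pt "0 -0.09 -0.166 0 0 0" --pt "0 -0.09 -0.166 0 0 0" --pt "0 -0.09 -0.166 0 0 0" --pt "0 -0.09 -0.166 0 0 0" --pt "0 -0.09 -0.166 0 0 0" --pt "0 -0.08 -0.16 0 0 0" --pt "0 0 0 0 0 0"

```text
time: 1.48
ee_pos: [0.4928, 0.2778, 0.2852]
orientation: [2.322, 1.562, -2.223]
contact_force: [0.2, -0.9, -0.3]
finger_gap: 0.0852
```

Run:
```python
from h import *
go((.49,.29,.28),98.7)
c,p,d=snap('wrist','w1.png'); np.savez('w1.npz',p=p,d=d,**c)
```

```text
t 1.4833 p [0.4928 0.2778 0.2852] jaw 99.59 F [ 0.2 -0.9 -0.3] gap 0.0852 q [-0.6   0.27  0.04  1.71 -0.01  1.17  1.18]
 shift shares [0.0259 0.0035 0.0624] turn shares [ 0.148 -0.055 -0.058] rows>= 0.3
```

View pics/w1.png

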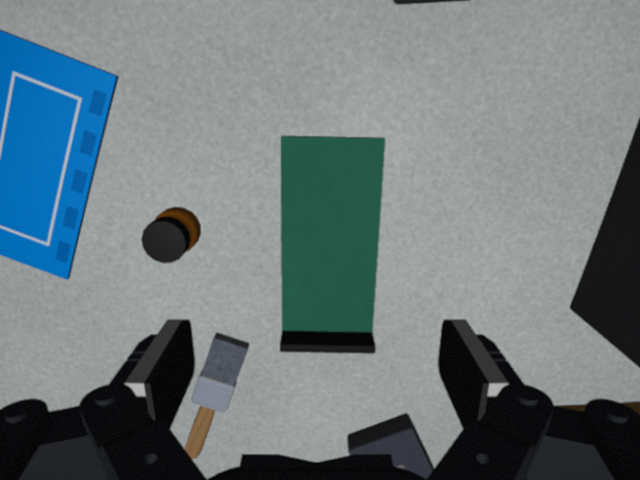

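```bash
cat > m3.py <<'E'
from m2 import *
import sys
def load(f):
    z=np.load(f); return {k:z[k] for k in z.files}
if __name__=='__main__':
    for f in ('w1.npz','top0.npz','side0.npz'):
        c=load(f);p=c['p'];d=c['d']
        hsv=cv2.cvtColor(p,cv2.COLOR_RGB2HSV); m=cv2.inRange(hsv,*T['plat'][:2])
        nn,lab,st,ce=cv2.connectedComponentsWithStats(m)
        for i in range(1,nn):
            if st[i,4]<1000: continue
            v,u=np.nonzero(lab==i); P=pts(c,np.c_[u,v],d[v,u]); z=np.median(P[:,2])
            if abs(z-.07)>.02: continue
            A=np.c_[P[:,:2]-P[:,:2].mean(0),np.ones(len(P))]
            print(f,'z',z.round(4),'tilt',np.linalg.lstsq(A,P[:,2],rcond=None)[0].round(4))
            for zz in (.067,.0695,.072): 
                q=rect(comp(c,p,*T['plat'][:2],np.array(T['plat'][2]),zz)); a=np.radians(q[4])
                print('  ',zz,q,'origin',(q[:2]+2.5*np.array([np.cos(a),np.sin(a)])).round(1))
E
python3 m3.py
```

```text
w1.npz z 0.0688 tilt [-0.0557 -0.0387  0.0702]
   0.067 [526.2 292.9 176.6  82.7   8.6] origin [528.7 293.3]
   0.0695 [525.4 292.6 175.4  82.1   8.6] origin [527.9 293. ]
   0.072 [524.6 292.4 174.1  81.6   8.6] origin [527.1 292.8]
top0.npz z 0.0694 tilt [-0.04   -0.9242  0.0723]
   0.067 [528.7 292.7 175.5  83.5   8.7] origin [531.2 293.1]
   0.0695 [528.3 291.9 175.   83.3   8.7] origin [530.8 292.3]
   0.072 [527.8 291.2 174.5  83.1   8.7] origin [530.3 291.6]
side0.npz z 0.0698 tilt [ 0.0558 -0.7425  0.0741]
   0.067 [524.5 294.3 177.7  88.6   8.6] origin [527.  294.7]
   0.0695 [524.  291.3 177.2  88.4   8.6] origin [526.5 291.7]
   0.072 [523.4 288.2 176.7  88.1   8.6] origin [525.9 288.6]
```

Run:
```python
from h import *
go((.44,-.295,.26),103.5)
```

```text
t 1.5333 p [0.4911 0.2805 0.2852] jaw 99.7 F [ 0.4 -0.1 -0.1] gap 0.085 q [-0.6   0.27  0.03  1.71 -0.01  1.17  1.17]
 shift shares [ 0.1438  0.7359 -2.7926] turn shares [-0.633 -0.042 -0.066] rows>= 13.9
```

Emit:
arm_command --pt "0.01 0.05 -0.186 -0.04 0 0" --pt "0.01 0.05 -0.186 -0.04 0 0" --pt "0.01 0.05 -0.186 -0.04 0 0" --pt "0.01 0.05 -0.186 -0.04 0 0" --pt "0.01 0.05 -0.186 -0.04 0 0" --pt "0.01 0.05 -0.186 -0.04 0 0" --pt "0.01 0.05 -0.186 -0.04 0 0" --pt "0.01 0.05 -0.186 -0.04 0 0" --pt "0.01 0.05 -0.186 -0.04 0 0" --pt "0.01 0.05 -0.186 -0.04 0 0" --pt "0.01 0.05 -0.186 -0.04 0 0" --pt "0.01 0.05 -0.186 -0.04 0 0" --pt "0.01 0.05 -0.186 -0.04 0 0" --pt "0.01 0.05 -0.186 -0.04 0 0" --pt "0.01 0.04 -0.18 -0.04 0 0" --pt "0 0 0 0 0 0"

```text
time: 2.87
ee_pos: [0.4555, -0.308, 0.2546]
orientation: [1.756, 1.564, -2.701]
contact_force: [-1.1, -0.4, -0.6]
finger_gap: 0.085
```

Run:
```python
from h import *
go((.44,-.295,.26),103.5)
c,p,d=snap('wrist','w2.png'); np.savez('w2.npz',p=p,d=d,**c)
```

```text
t 2.8667 p [ 0.4555 -0.308   0.2546] jaw 104.63 F [-1.1 -0.4 -0.6] gap 0.085 q [ 0.16  0.29  0.45  1.8  -0.13  1.09  2.49]
 shift shares [-0.0265  0.0587  0.0826] turn shares [ 0.189 -0.012 -0.063] rows>= 0.5
```

View pics/w2.png

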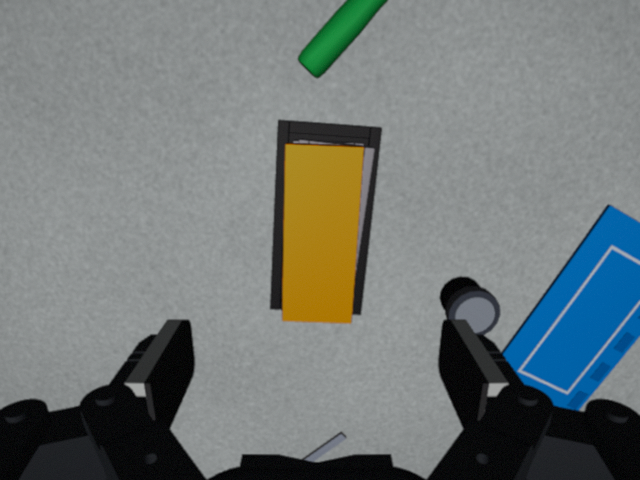

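```bash
cat > m4.py <<'E'
from m3 import *
if __name__=='__main__':
  for f in ('w2.npz','top0.npz'):
    c=load(f);p=c['p']
    for lo in ((10,150,60),(10,150,150),(10,150,190)):
        print(f,lo,rect(comp(c,p,lo,(25,255,255),np.array([.48,-.298]),.06,False)))
  c=load('w2.npz')
  print(rect(comp(c,c['p'],(95,120,80),(110,255,255),np.array([.51,-.005]),.005)))
E
python3 m4.py
python3 - <<'E'
import sys; sys.path.insert(0,'.')
from h import *
go((.4805,-.298,.12),103)
E
```

```text
w2.npz (10, 150, 60) [ 479.3 -300.   149.6   60.8   12.9]
w2.npz (10, 150, 150) [ 479.7 -299.7  148.5   58.7   12.4]
t 2.9167 p [ 0.456  -0.3052  0.2545] jaw 104.7 F [-0.5  0.2 -0.1] gap 0.0853 q [ 0.16  0.29  0.45  1.8  -0.13  1.09  2.48]
 shift shares [ 0.6717 -0.1321  0.0036] turn shares [ 0.284 -0.    -0.063] rows>= 3.3Traceback (most recent call last):
  File "m4.py", line 6, in <module>
    print(f,lo,rect(comp(c,p,lo,(25,255,255),np.array([.48,-.298]),.06,False)))
                    ~~~~^^^^^^^^^^^^^^^^^^^^^^^^^^^^^^^^^^^^^^^^^^^^^^^^^^^^^
  File "m2.py", line 12, in comp
    k=max(cs,key=cv2.contourArea)[:,0,:]
      ~~~^^^^^^^^^^^^^^^^^^^^^^^^
ValueError: max() iterable argument is empty
```

Run:
```python
from h import *
p,R,o=pose(); c,im,d=snap('wrist')
v,u=np.mgrid[200:480:1,100:540:1]; u=u.ravel();v=v.ravel()
dd=d[v,u]; P=pts(c,np.c_[u,v],dd); L=(P-p)@R*1000
m=(dd>.02)&(L[:,0]<30)&(L[:,0]>-60)
# tip extremes
for s in (-1,1):
    k=m&(np.sign(L[:,2])==s)
    q=L[k]; print(s,len(q),'x max pcts',np.percentile(q[:,0],[90,98,99.5,100]).round(1))
    i=np.argsort(-q[:,0])[:8]; print(q[i].round(1), u[k][i],v[k][i])
```

```text
-1 7181 x max pcts [-14.3  -8.   -5.7  -4.3]
[[ -4.3   1.3 -44.1]
 [ -4.3   6.4 -44.3]
 [ -4.3  -2.3 -44.1]
 [ -4.4   0.6 -44.2]
 [ -4.6   2.3 -44.3]
 [ -4.7  -6.9 -44.1]
 [ -4.8  -0.  -44.1]
 [ -4.8   3.6 -44.1]] [192 190 193 192 191 194 192 191] [340 327 349 342 338 361 344 335]
1 7647 x max pcts [-14.5  -7.8  -5.9  -4.1]
[[-4.1  3.2 42.1]
 [-4.2 -6.9 42. ]
 [-4.3 -2.3 41.9]
 [-4.3  2.9 42.1]
 [-4.3  1.7 41.9]
 [-4.5  0.2 41.9]
 [-4.7  5.4 41.7]
 [-4.7 -2.5 41.8]] [441 438 439 441 440 440 441 439] [335 360 349 336 339 343 330 350]
```

Emit:
arm_command --pt "0.15 -0.04 0.005 0.15 0 -0.06" --pt "0.15 -0.04 0.005 0.15 0 0" --pt "0.15 -0.04 0 0.1 0 0" --pt "0.15 0 0 0 0 0" --pt "0 0 0 0 0 0"

```text
time: 3.38
ee_pos: [0.4843, -0.287, 0.1322]
orientation: [-1.321, 1.564, 0.473]
contact_force: [-0.7, 0.2, -0.5]
finger_gap: 0.0853
```

Run:
```python
from h import *
go((.480,-.299,.054),102.6)
```

```text
t 3.3833 p [ 0.4843 -0.287   0.1322] jaw 102.78 F [-0.7  0.2 -0.5] gap 0.0853 q [ 0.17  0.46  0.4   1.88 -0.24  0.85  2.48]
 shift shares [ 0.3905  0.0365 -0.0543] turn shares [0.03  0.016 0.062] rows>= 1.9
```

Emit:
arm_command --pt "0.1 0.02 -0.03 0 0 0.06" --pt "0.1 0.02 -0.03 0 0 0" --pt "0.05 0 0 0 0 0" --pt "0 0 0 0 0 0"

```text
time: 3.72
ee_pos: [0.4825, -0.2951, 0.0842]
orientation: [-0.606, 1.566, 1.195]
contact_force: [0.9, -0.3, 0.1]
finger_gap: 0.0852
```

Run:
```python
from h import *
go((.480,-.299,.054),102.6)
```

```text
t 3.7167 p [ 0.4825 -0.2951  0.0842] jaw 103.21 F [ 0.9 -0.3  0.1] gap 0.0852 q [ 0.21  0.54  0.37  1.89 -0.27  0.76  2.53]
 shift shares [ 0.1507  0.017  -0.0165] turn shares [0.102 0.034 0.023] rows>= 0.7
```

Emit:
arm_command --pt "0.07 0.015 -0.016 0.1 0.03 0.02" --pt "0.06 0 0 0 0 0" --pt "0.02 0 0 0 0 0" --pt "0 0 0 0 0 0"

```text
time: 4.05
ee_pos: [0.484, -0.2968, 0.0582]
orientation: [-1.757, 1.565, 0.037]
contact_force: [-0.8, 0.0, -0.0]
finger_gap: 0.0855
```

Run:
```python
from h import *
go((.480,-.299,.054),102.6)
c,p,d=snap('wrist','w3.png')
go((.480,-.299,.054),102.6)
```

```text
t 4.05 p [ 0.484  -0.2968  0.0582] jaw 102.8 F [-0.8  0.  -0. ] gap 0.0855 q [ 0.22  0.58  0.35  1.9  -0.3   0.71  2.54]
 shift shares [ 0.021   0.0219 -0.0064] turn shares [ 0.034 -0.01   0.053] rows>= 0.1
t 4.1 p [ 0.4842 -0.2968  0.0586] jaw 102.81 F [-0.2  1.1 -0.2] gap 0.0853 q [ 0.22  0.58  0.35  1.9  -0.3   0.71  2.54]
 shift shares [ 0.0228  0.0228 -0.006 ] turn shares [ 0.035 -0.012  0.056] rows>= 0.2
```

View pics/w3.png

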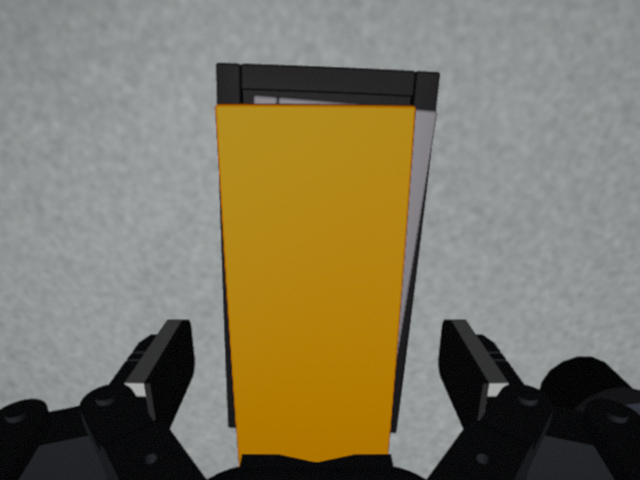

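Emit:
arm_command --pt "0.025 0.022 -0.006 0 0 0.05" --pt "0 0 0 0 0 0"

```text
time: 4.27
ee_pos: [0.4807, -0.299, 0.0547]
orientation: [-2.422, 1.568, -0.627]
contact_force: [0.9, 0.4, -1.3]
finger_gap: 0.0856
```

Run:
```python
from h import *
go((.480,-.299,.054),102.6)
```

```text
t 4.2667 p [ 0.4807 -0.299   0.0547] jaw 102.86 F [ 0.9  0.4 -1.3] gap 0.0856 q [ 0.23  0.58  0.35  1.9  -0.3   0.71  2.55]
 shift shares [0.0036 0.0036 0.0007] turn shares [ 0.043 -0.019  0.017] rows>= 0.0
```

Close with moderate grip.

Emit:
arm_command --pt "0 0 0 0 0 0" --pt "0 0 0 0 0 0" --pt "0 0 0 0 0 0" --pt "0 0 0 0 0 0" --pt "0 0 0 0 0 0" --pt "0 0 0 0 0 0" --hand -1 --force 40

```text
time: 4.77
ee_pos: [0.4812, -0.2994, 0.0563]
orientation: [-2.304, 1.567, -0.509]
contact_force: [0.1, -0.1, -1.3]
finger_gap: 0.059
```

Run:
```python
from h import *
go((.480,-.299,.15),102.6)
c,p,d=snap('side','s3.png')
go((.480,-.299,.15),102.6)
cv2.imwrite('pics/s3c.png',cv2.resize(p[320:460,260:440,::-1],None,fx=4,fy=4))
```

```text
t 4.7667 p [ 0.4812 -0.2994  0.0563] jaw 102.85 F [ 0.1 -0.1 -1.3] gap 0.059 q [ 0.23  0.58  0.35  1.9  -0.3   0.71  2.55]
 shift shares [-0.4686  0.0038  0.0018] turn shares [ 0.041 -0.027  0.03 ] rows>= 2.2
t 4.8167 p [ 0.4811 -0.2994  0.0563] jaw 102.84 F [ 0.1  0.4 -1. ] gap 0.0586 q [ 0.23  0.58  0.35  1.9  -0.3   0.71  2.55]
 shift shares [-0.4688  0.0037  0.0018] turn shares [ 0.041 -0.026  0.029] rows>= 2.2
```

View pics/s3c.png

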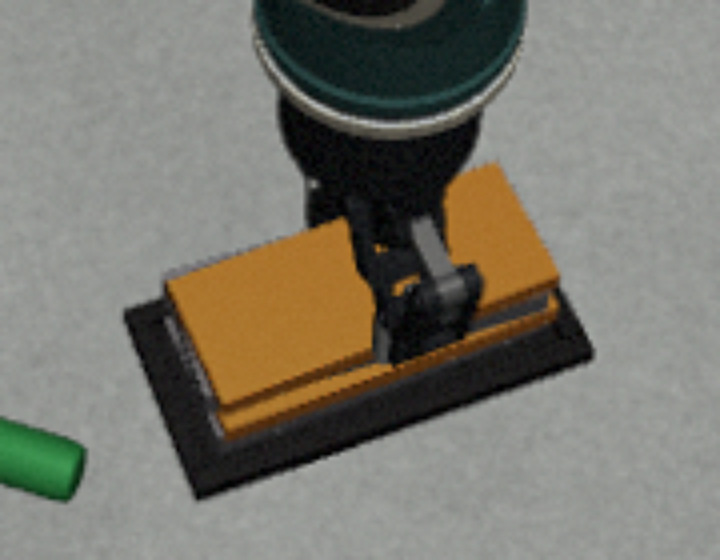

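Emit:
arm_command --pt "-0.02 0 0 0 0 0" --pt "-0.03 0 0 0 0 0" --pt "-0.1 0 0 0 0 0" --pt "-0.15 0 0 0 0 0" --pt "0 0 0 0 0 0" --force 50

```text
time: 5.23
ee_pos: [0.48, -0.2991, 0.1187]
orientation: [-2.905, 1.57, -1.11]
contact_force: [-0.0, -1.2, -0.3]
finger_gap: 0.0581
```

Run:
```python
from h import *
go((.480,-.299,.15),102.6)
c,p,d=snap('side','s4.png')
cv2.imwrite('pics/s4c.png',cv2.resize(p[280:460,240:460,::-1],None,fx=3,fy=3))
c,p,d=snap('wrist','w4.png');np.savez('w4.npz',p=p,d=d,**c)
```

```text
t 5.2333 p [ 0.48   -0.2991  0.1187] jaw 102.82 F [-0.  -1.2 -0.3] gap 0.0581 q [ 0.19  0.48  0.4   1.88 -0.25  0.83  2.51]
 shift shares [-0.1565 -0.0003  0.0004] turn shares [ 0.036 -0.011  0.003] rows>= 0.8
```

View pics/s4c.png

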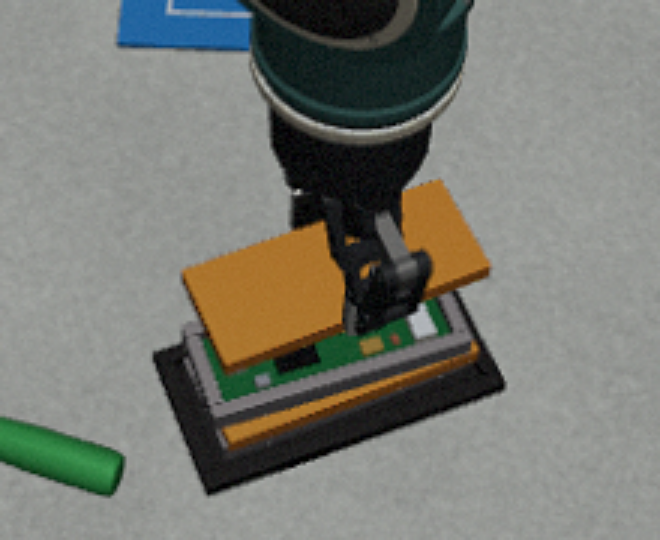

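View pics/w4.png

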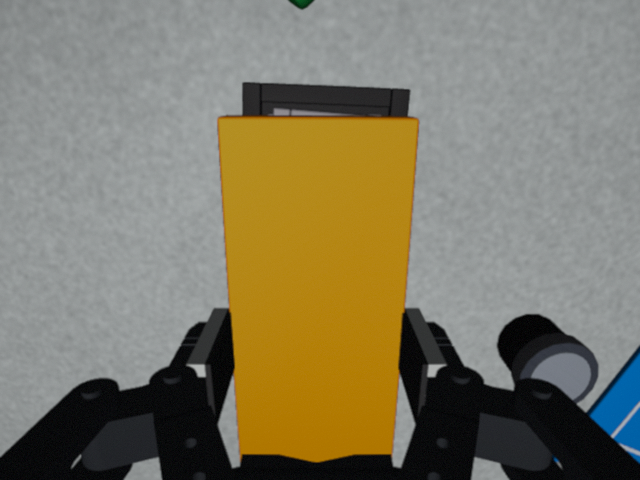

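```bash
cat > held.py <<'E'
from h import *
def held(c,p,d,lo=(10,150,60),hi=(25,255,255)):
    pos,R,o=pose(); C=R.T@0 if 0 else None
    hsv=cv2.cvtColor(p,cv2.COLOR_RGB2HSV); m=cv2.inRange(hsv,lo,hi); m[300:]=0
    m2=cv2.erode(m,np.ones((5,5)))
    v,u=np.nonzero(m2); P=pts(c,np.c_[u,v],d[v,u]); L=(P-pos)@R*1000
    A=np.c_[L[:,1],L[:,2],np.ones(len(L))]; k=np.linalg.lstsq(A,L[:,0],rcond=None)[0]
    # robust
    for _ in range(5):
        e=L[:,0]-A@k; w=abs(e)<3; k=np.linalg.lstsq(A[w],L[w,0],rcond=None)[0]
    print('held top plane: slope y,z',k[:2].round(3),'x at TCP',k[2].round(1))
    v,u=np.nonzero(m); P=pts(c,np.c_[u,v],d[v,u]); L=(P-pos)@R*1000
    L=L[abs(L[:,0]-np.c_[L[:,1],L[:,2],np.ones(len(L))]@k)<4]
    # far end edge and side edges
    yb=np.array([np.percentile(L[abs(L[:,2]-z)<3,1],99.7) for z in range(-25,26,5)])
    print('rear edge y mm',yb.round(1)); 
    for y in (20,35,50,65):
        q=L[abs(L[:,1]-y)<4,2]
        if len(q): print(' y',y,'z edges',q.min().round(1),q.max().round(1))
if __name__=='__main__':
    z=np.load('w4.npz'); c={k:z[k] for k in z.files}; held(c,c['p'],c['d'])
E
python3 held.py
```

```text
held top plane: slope y,z [-0.001 -0.001] x at TCP -5.2
rear edge y mm [75.4 75.4 75.4 75.4 75.4 75.4 75.4 75.3 75.3 75.2 75.1]
 y 20 z edges -31.3 28.1
 y 35 z edges -31.4 28.3
 y 50 z edges -31.1 28.3
 y 65 z edges -31.3 28.4
```

Run:
```python
from h import *
go((.5325,.2931,.15),98.6)
```

```text
t 5.3333 p [ 0.4788 -0.2979  0.115 ] jaw 102.85 F [-0.3 -0.3 -1.3] gap 0.0582 q [ 0.19  0.49  0.39  1.88 -0.25  0.82  2.51]
 shift shares [-0.1731 -0.9186  2.8215] turn shares [ 0.708  0.012 -0.024] rows>= 14.3
```

Emit:
arm_command --pt "-0.09 0 0 0 0 0" --pt "-0.09 -0.02 0.08 0.04 0 0" --pt "0 -0.055 0.17 0.04 0 0" --pt "0 -0.055 0.178 0.04 0 0" --pt "0 -0.055 0.178 0.04 0 0" --pt "0 -0.055 0.178 0.04 0 0" --pt "0 -0.055 0.178 0.04 0 0" --pt "0 -0.055 0.178 0.04 0 0" --pt "0 -0.055 0.178 0.04 0 0" --pt "0 -0.055 0.178 0.04 0 0" --pt "0 -0.055 0.178 0.04 0 0" --pt "0 -0.055 0.178 0.04 0 0" --pt "0 -0.055 0.178 0.04 0 0" --pt "0 -0.055 0.178 0.04 0 0" --pt "0 -0.055 0.178 0.04 0 0" --pt "0 -0.055 0.17 0.04 0 0" --pt "0 -0.055 0.12 0.04 0 0" --pt "0 -0.02 0.06 0 0 0" --pt "0 0 0 0 0 0"

```text
time: 6.92
ee_pos: [0.539, 0.299, 0.1378]
orientation: [1.493, 1.55, -3.069]
contact_force: [0.1, 0.4, -0.5]
finger_gap: 0.0579
```

Run:
```python
from h import *
go((.532,.293,.11),98.6)
```

```text
t 6.9167 p [0.539  0.299  0.1378] jaw 98.62 F [ 0.1  0.4 -0.5] gap 0.0579 q [-0.73  0.53  0.24  1.71 -0.16  0.94  1.3 ]
 shift shares [ 0.1398  0.0361 -0.0248] turn shares [ 0.004  0.016 -0.199] rows>= 0.7
```

Emit:
arm_command --pt "0.03 0.036 -0.025 0 0.01 -0.2" --pt "0.05 0 0 0 0 0" --pt "0.03 0 0 0 0 0" --pt "0 0 0 0 0 0"

```text
time: 7.25
ee_pos: [0.5314, 0.2906, 0.1122]
orientation: [2.056, 1.567, -2.506]
contact_force: [-0.4, -0.4, -0.8]
finger_gap: 0.0583
```

Run:
```python
from h import *
go((.532,.293,.090),98.6)
c,p,d=snap('wrist','w5.png');np.savez('w5.npz',p=p,d=d,**c)
from held import held
held(c,p,d)
pos,R,o=pose()
c2,p2,d2=snap('side','s5.png')
cv2.imwrite('pics/s5c.png',cv2.resize(p2[100:220,240:400,::-1],None,fx=4,fy=4))
go((.532,.293,.090),98.6)
```

```text
t 7.25 p [0.5314 0.2906 0.1122] jaw 98.61 F [-0.4 -0.4 -0.8] gap 0.0583 q [-0.73  0.54  0.24  1.77 -0.16  0.85  1.3 ]
 shift shares [ 0.111  -0.0052  0.0116] turn shares [ 0.001 -0.016 -0.03 ] rows>= 0.5
held top plane: slope y,z [-0.003 -0.002] x at TCP -3.2
rear edge y mm [76.1 76.  76.  76.  76.  76.  76.  76.  76.  76.  75.8]
 y 20 z edges -30.8 29.1
 y 35 z edges -30.7 29.0
 y 50 z edges -30.6 29.2
 y 65 z edges -30.8 29.3
t 7.35 p [0.5321 0.2909 0.1134] jaw 98.6 F [ 0.5  0.9 -1. ] gap 0.0579 q [-0.73  0.54  0.24  1.77 -0.16  0.86  1.3 ]
 shift shares [ 0.1168 -0.0015  0.0106] turn shares [-0.001 -0.011 -0.018] rows>= 0.6
```

View pics/s5c.png

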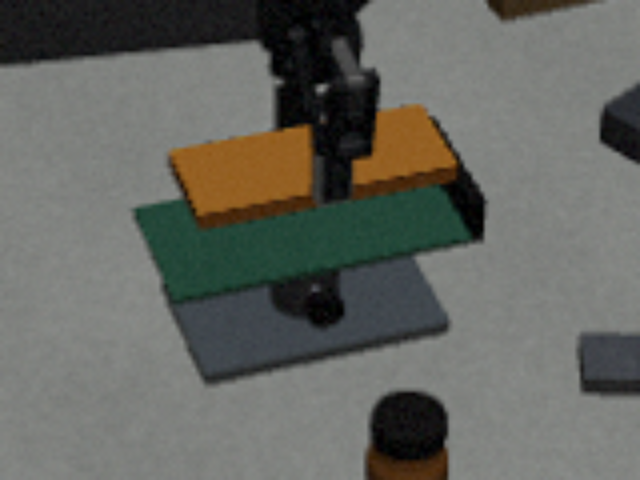

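View pics/w5.png

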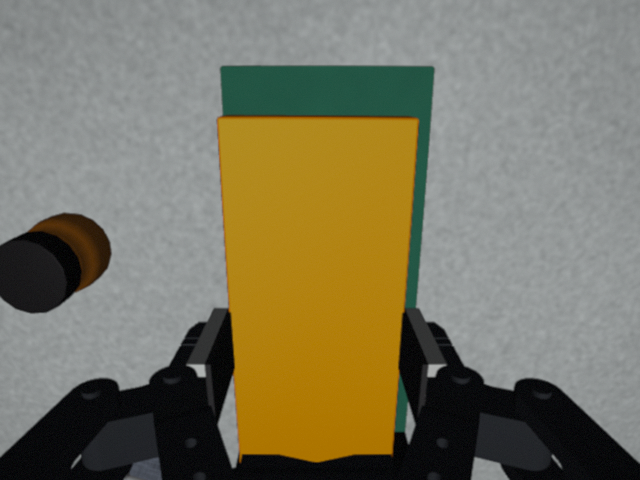

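```bash
cat > rel.py <<'E'
from h import *
def rel(f,zp,lo=(65,90,30),hi=(85,255,160),rows=300):
    z=np.load(f); c={k:z[k] for k in z.files}; p=c['p'];d=c['d']
    hsv=cv2.cvtColor(p,cv2.COLOR_RGB2HSV); m=cv2.inRange(hsv,lo,hi); m=cv2.morphologyEx(m,cv2.MORPH_OPEN,np.ones((3,3)))
    ys,xs=np.nonzero(m); print('bbox',xs.min(),xs.max(),ys.min(),ys.max())
    return c,m
if __name__=='__main__':
    pos,R,o=pose()
    c,m=rel('w5.npz',.069)
    v,u=np.nonzero(m); P=pts(c,np.c_[u,v],c['d'][v,u]); print('z plat',np.median(P[:,2]))
    W=rayz(c,np.c_[u,v],.069); W[:,:]; L=(W-pos)@R*1000
    print('rear edge',[np.percentile(L[abs(L[:,2]-z)<3,1],99.7).round(1) for z in (-30,-15,0,15,30)])
    for y in (82,86,90):
        q=L[abs(L[:,1]-y)<2,2]; print(y,q.min().round(1),q.max().round(1))
E
python3 rel.py
```

```text
bbox 221 433 66 432
z plat 0.06875004797939852
rear edge [np.float64(93.7), np.float64(93.6), np.float64(93.6), np.float64(93.3), np.float64(93.4)]
82 -38.6 44.1
86 -38.5 44.1
90 -38.5 44.2
```

Emit:
arm_command --pt "0.05 0 0.015 0 0 0" --pt "0.05 0 0 0 0 0" --pt "0.02 0 0 0 0 0" --pt "0.02 0 0 0 0 0" --pt "0 0 0 0 0 0"

```text
time: 7.77
ee_pos: [0.5326, 0.2936, 0.083]
orientation: [2.128, 1.569, -2.436]
contact_force: [0.3, 0.3, -1.5]
finger_gap: 0.0581
```

Run:
```python
from h import *
go((.532,.294,.078),98.6)
```

```text
t 7.7667 p [0.5326 0.2936 0.083 ] jaw 98.51 F [ 0.3  0.3 -1.5] gap 0.0581 q [-0.73  0.58  0.23  1.78 -0.18  0.8   1.31]
 shift shares [0.025  0.0027 0.0026] turn shares [-0.015 -0.007 -0.011] rows>= 0.1
```

Emit:
arm_command --pt "0.015 -0.01 0 0 0 0" --pt "0.01 0 0 0 0 0" --pt "0 0 0 0 0 0"

```text
time: 8.02
ee_pos: [0.5349, 0.2939, 0.0774]
orientation: [2.162, 1.569, -2.402]
contact_force: [-0.3, -0.7, -2.7]
finger_gap: 0.0582
```

Emit:
arm_command --pt "0.008 0 0 0 0 0" --pt "0 0 0 0 0 0"

```text
time: 8.18
ee_pos: [0.5355, 0.2941, 0.0775]
orientation: [1.892, 1.57, -2.672]
contact_force: [0.3, -0.8, -1.2]
finger_gap: 0.0581
```

Emit:
arm_command --pt "0.01 0 0 0 0 0" --pt "0.01 0 0 0 0 0"

```text
time: 8.35
ee_pos: [0.5359, 0.2943, 0.0768]
orientation: [-0.421, 1.57, 1.298]
contact_force: [-22.3, -10.2, 52.7]
finger_gap: 0.0583
```

Emit:
arm_command --pt "0.01 0 0 0 0 0" --pt "0.01 0 0 0 0 0"

```text
time: 8.52
ee_pos: [0.5358, 0.2942, 0.0769]
orientation: [-0.133, 1.569, 1.586]
contact_force: [-14.1, -6.3, 35.2]
finger_gap: 0.0579
```

Emit:
arm_command --pt "-0.003 0 0 0 0 0"

```text
time: 8.6
ee_pos: [0.5359, 0.2943, 0.0784]
orientation: [-0.289, 1.568, 1.431]
contact_force: [-0.4, 1.4, -0.3]
finger_gap: 0.0583
```

Emit:
arm_command --pt "-0.003 0 0 0 0 0"

```text
time: 8.68
ee_pos: [0.5361, 0.2944, 0.0795]
orientation: [-0.452, 1.567, 1.267]
contact_force: [0.6, 0.5, -1.5]
finger_gap: 0.0582
```

Emit:
arm_command --pt "0.002 -0.008 0 0 0 0" --pt "0 0 0 0 0 0"

```text
time: 8.85
ee_pos: [0.5379, 0.2948, 0.0792]
orientation: [-0.541, 1.567, 1.179]
contact_force: [-0.1, 0.5, 0.1]
finger_gap: 0.0576
```

Emit:
arm_command --pt "0.002 -0.006 0 0 0 0"

```text
time: 8.93
ee_pos: [0.5382, 0.2948, 0.0784]
orientation: [0.028, 1.568, 1.748]
contact_force: [-12.1, -2.6, 2.2]
finger_gap: 0.0581
```

Run:
```python
from h import *
go((.539,.294,.077),98.6)
```

```text
t 8.9333 p [0.5382 0.2948 0.0784] jaw 98.53 F [-12.1  -2.6   2.2] gap 0.0581 q [-0.72  0.6   0.23  1.77 -0.18  0.8   1.32]
 shift shares [ 0.0068 -0.0035 -0.0045] turn shares [-0.011  0.028 -0.001] rows>= 0.0
```

Emit:
arm_command --pt "0.004 0 0 0 0 0"

```text
time: 9.02
ee_pos: [0.5378, 0.2948, 0.0771]
orientation: [0.408, 1.568, 2.128]
contact_force: [1.8, -0.6, 11.5]
finger_gap: 0.058
```

Emit:
arm_command --pt "0.003 0 0 0 0 0"

```text
time: 9.1
ee_pos: [0.538, 0.2948, 0.077]
orientation: [0.414, 1.568, 2.134]
contact_force: [-9.1, -4.1, 27.5]
finger_gap: 0.0584
```

Emit:
arm_command --pt "0 0 0 0 0 0" --pt "0 0 0 0 0 0" --pt "0 0 0 0 0 0" --pt "0 0 0 0 0 0" --pt "0 0 0 0 0 0" --hand 1

```text
time: 9.52
ee_pos: [0.5387, 0.2949, 0.0767]
orientation: [0.05, 1.568, 1.77]
contact_force: [-0.8, -0.8, 0.5]
finger_gap: 0.0852
```

Emit:
arm_command --pt "-0.1 0 0 0 0 0" --pt "-0.15 0 0 0 0 0" --pt "-0.15 0.05 0 0 0 0" --pt "-0.15 0.1 0 0 0 0" --pt "-0.1 0.1 0 0 0 0" --pt "0 0 0 0 0 0"

```text
time: 10.02
ee_pos: [0.4874, 0.2858, 0.2096]
orientation: [1.535, 1.567, -3.03]
contact_force: [0.8, 0.8, -0.3]
finger_gap: 0.0856
```

Run:
```python
from m3 import *
go((.43,-.295,.20),103)
c,p,d=snap('wrist','w6.png');np.savez('w6.npz',p=p,d=d,**c)
print('spacer',rect(comp(c,p,(10,150,60),(25,255,255),np.array([.53,.293]),.081,False)))
print('plat',rect(comp(c,p,(65,90,30),(85,255,160),np.array([.53,.293]),.069,False)))
go((.43,-.295,.20),103)
```

```text
t 10.0167 p [0.4874 0.2858 0.2096] jaw 98.45 F [ 0.8  0.8 -0.3] gap 0.0856 q [-0.8   0.35  0.27  1.8  -0.11  1.01  1.23]
 shift shares [ 0.0506  0.7102 -2.8304] turn shares [-0.759  0.003 -0.039] rows>= 14.0
spacer [536.4 293.1 151.   60.6   8.4]
plat [525.2 292.6 175.3  82.4   8.5]
t 10.0667 p [0.4883 0.2858 0.2083] jaw 98.44 F [0.2 0.  0.1] gap 0.0853 q [-0.8   0.35  0.27  1.8  -0.11  1.01  1.23]
 shift shares [ 0.0452  0.7145 -2.8298] turn shares [-0.76 -0.   -0.04] rows>= 14.0
```

View pics/w6.png

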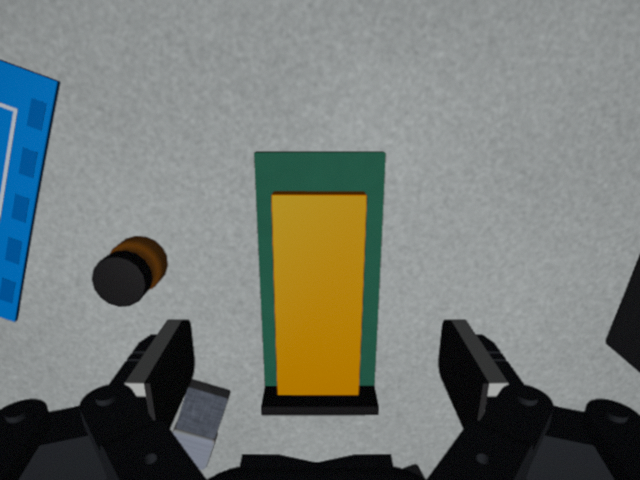

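Emit:
arm_command --pt "0 0.04 -0.17 -0.05 0 0" --pt "0 0.048 -0.185 -0.05 0 0" --pt "0 0.048 -0.185 -0.05 0 0" --pt "0 0.048 -0.185 -0.05 0 0" --pt "0 0.048 -0.185 -0.05 0 0" --pt "0 0.048 -0.185 -0.05 0 0" --pt "0 0.048 -0.185 -0.05 0 0" --pt "0 0.048 -0.185 -0.05 0 0" --pt "0 0.048 -0.185 -0.05 0 0" --pt "0 0.048 -0.185 -0.05 0 0" --pt "0 0.048 -0.185 -0.05 0 0" --pt "0 0.048 -0.185 -0.05 0 0" --pt "0 0.048 -0.185 0 0 0" --pt "0 0.04 -0.16 0 0 0" --pt "0 0.02 -0.06 0 0 0" --pt "0 0 0 0 0 0"

```text
time: 11.4
ee_pos: [0.4487, -0.279, 0.199]
orientation: [1.867, 1.557, -2.628]
contact_force: [0.6, 0.6, 0.4]
finger_gap: 0.0857
```

```bash
cat > m5.py <<'E'
from m3 import *
import sys
go((.48,-.299,.054),102.6)
c,p,d=snap('wrist','w7.png');np.savez('w7.npz',p=p,d=d,**c)
E
python3 m5.py
```

```text
t 11.4 p [ 0.4487 -0.279   0.199 ] jaw 102.43 F [0.6 0.6 0.4] gap 0.0857 q [ 0.02  0.33  0.57  1.91 -0.2   0.97  2.47]
 shift shares [ 0.7237 -0.1408 -0.1284] turn shares [-0.029 -0.038 -0.125] rows>= 3.6
```

View pics/w7.png

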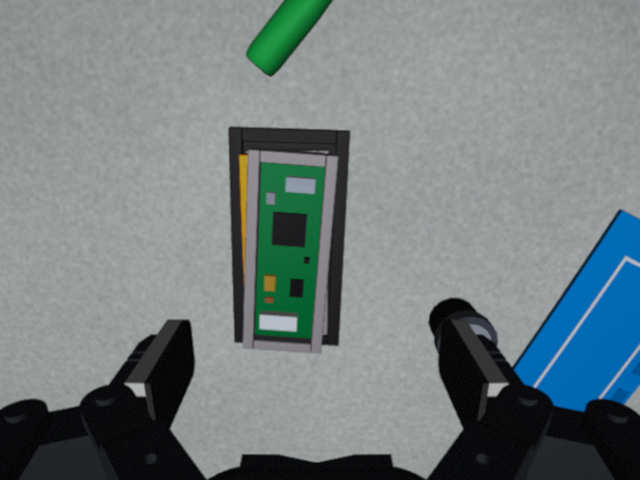

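```bash
cat > m6.py <<'E'
from m3 import *
def byz(c,lo,hi,zp,near=(.48,-.298)):
    d=c['d']; v,u=np.nonzero(d>0); P=pts(c,np.c_[u,v],d[v,u])
    k=(P[:,2]>lo)&(P[:,2]<hi)&(np.hypot(P[:,0]-near[0],P[:,1]-near[1])<.11)
    m=np.zeros(d.shape,np.uint8); m[v[k],u[k]]=255
    m=cv2.morphologyEx(m,cv2.MORPH_OPEN,np.ones((3,3)))
    nn,lab,st,ce=cv2.connectedComponentsWithStats(m); i=1+np.argmax(st[1:,4])
    v,u=np.nonzero(lab==i); return rect(rayz(c,np.c_[u,v],zp)[:,:2]),st[i].tolist()
if __name__=='__main__':
    c=load('w7.npz')
    print(byz(c,.040,.056,.048)); print(byz(c,.043,.056,.048))
    p=c['p']; hsv=cv2.cvtColor(p,cv2.COLOR_RGB2HSV)
    for uv in ((255,250),(300,157),(325,250),(280,347)): print(p[uv[1],uv[0]],hsv[uv[1],uv[0]])
    C=np.array([[248,150],[338,157],[321,352],[243,347]]); W=rayz(c,C,.048); print((W*1000).round(1), W.mean(0))
E
python3 m6.py
```

```text
(array([ 477.6, -295.4,  149.8,   59.9,    8.1]), [243, 149, 96, 204, 6321])
(array([ 477.8, -295.4,  149.4,   59.9,    8.1]), [243, 149, 96, 204, 6084])
[110 108 113] [132  11 113]
[143 140 145] [138   9 145]
[138 134 139] [144   9 139]
[130 127 131] [143   8 131]
[[ 409.2 -335.3   48. ]
 [ 400.9 -276.5   48. ]
 [ 546.7 -255.3   48. ]
 [ 555.5 -314.1   48. ]] [ 0.47809199 -0.29527627  0.048     ]
```

Emit:
arm_command --pt "0.15 -0.045 -0.025 0.2 0 -0.1" --pt "0.15 -0.045 -0.025 0.2 0 0" --pt "0.15 -0.03 -0.01 0.2 0 0" --pt "0.12 0 0 0 0 0" --pt "0 0 0 0 0 0"

```text
time: 11.87
ee_pos: [0.4778, -0.2816, 0.0793]
orientation: [3.071, 1.567, -1.486]
contact_force: [-0.8, 0.7, -0.5]
finger_gap: 0.0855
```

Run:
```python
from h import *
go((.478,-.2955,.040),98.1)
```

```text
t 11.8667 p [ 0.4778 -0.2816  0.0793] jaw 98.88 F [-0.8  0.7 -0.5] gap 0.0855 q [ 0.09  0.55  0.49  1.93 -0.36  0.75  2.51]
 shift shares [ 0.1966  0.0096 -0.0681] turn shares [ 0.13  -0.034 -0.002] rows>= 1.0
```

Emit:
arm_command --pt "0.02 0.008 -0.065 0.12 -0.03 0" --pt "0.07 0 0 0 0 0" --pt "0.05 0 0 0 0 0" --pt "0.02 0 0 0 0 0" --pt "0 0 0 0 0 0"

```text
time: 12.28
ee_pos: [0.4798, -0.2903, 0.0465]
orientation: [0.671, 1.568, 2.389]
contact_force: [0.7, -0.1, -0.5]
finger_gap: 0.0854
```

Run:
```python
from h import *
go((.478,-.2955,.040),98.1)
c,p,d=snap('wrist','w8.png')
```

```text
t 12.2833 p [ 0.4798 -0.2903  0.0465] jaw 98.48 F [ 0.7 -0.1 -0.5] gap 0.0854 q [ 0.13  0.61  0.46  1.92 -0.4   0.71  2.55]
 shift shares [ 0.0327  0.0125 -0.0242] turn shares [ 0.064  0.017 -0.014] rows>= 0.2
```

View pics/w8.png

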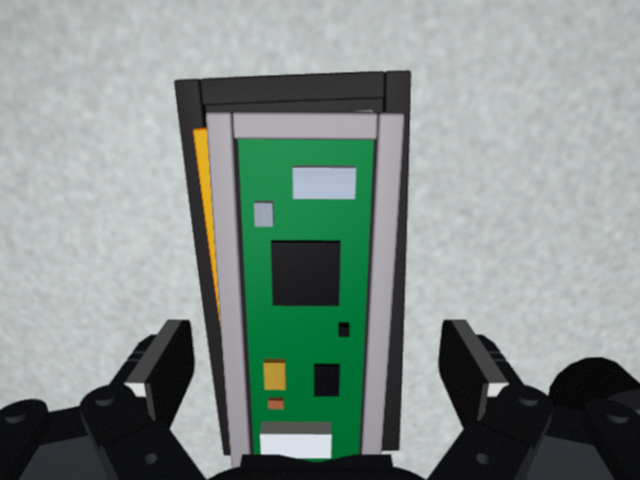

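Emit:
arm_command --pt "0.03 0.012 -0.024 0.06 0.02 0" --pt "0 0 0 0 0 0" --pt "0 0 0 0 0 0"

```text
time: 12.58
ee_pos: [0.479, -0.2956, 0.042]
orientation: [-2.615, 1.569, -0.902]
contact_force: [0.3, 0.1, -0.2]
finger_gap: 0.0857
```

Run:
```python
from h import *
go((.478,-.2955,.040),98.1)
```

```text
t 12.5833 p [ 0.479  -0.2956  0.042 ] jaw 98.15 F [ 0.3  0.1 -0.2] gap 0.0857 q [ 0.14  0.62  0.46  1.92 -0.41  0.7   2.56]
 shift shares [0.0102 0.0049 0.0013] turn shares [ 0.008 -0.014  0.008] rows>= 0.1
```

Emit:
arm_command --pt "0.008 0 0 0 0 0" --pt "0 0 0 0 0 0" --pt "0 0 0 0 0 0" --pt "0 0 0 0 0 0" --pt "0 0 0 0 0 0" --pt "0 0 0 0 0 0" --hand -1

```text
time: 13.08
ee_pos: [0.4793, -0.2958, 0.0417]
orientation: [-2.261, 1.568, -0.548]
contact_force: [-0.4, -0.0, -1.8]
finger_gap: 0.0583
```

Run:
```python
from h import *
go((.478,-.2955,.040),98.1)
```

```text
t 13.0833 p [ 0.4793 -0.2958  0.0417] jaw 98.13 F [-0.4 -0.  -1.8] gap 0.0583 q [ 0.14  0.62  0.46  1.92 -0.41  0.69  2.56]
 shift shares [0.0083 0.0063 0.0025] turn shares [ 0.006 -0.018  0.021] rows>= 0.1
```

Emit:
arm_command --pt "-0.02 0 0 0 0 0" --pt "-0.03 0 0 0 0 0" --pt "-0.1 0 0 0 0 0" --pt "-0.15 0 0 0 0 0" --pt "0 0 0 0 0 0"

```text
time: 13.5
ee_pos: [0.4781, -0.2956, 0.104]
orientation: [1.976, 1.57, -2.595]
contact_force: [1.7, -1.5, -1.2]
finger_gap: 0.0585
```

Run:
```python
from h import *
go((.515,-.005,.1),77.6)
c,p,d=snap('side','s9.png')
cv2.imwrite('pics/s9c.png',cv2.resize(p[280:460,240:460,::-1],None,fx=3,fy=3))
c,p,d=snap('wrist','w9.png');np.savez('w9.npz',p=p,d=d,**c)
go((.515,-.005,.1),77.6)
```

```text
t 13.5 p [ 0.4781 -0.2956  0.104 ] jaw 98.1 F [ 1.7 -1.5 -1.2] gap 0.0585 q [ 0.1   0.52  0.52  1.9  -0.35  0.81  2.51]
 shift shares [ 0.019  -0.3875  1.4124] turn shares [ 3.416 -0.006 -0.009] rows>= 7.0
t 13.6 p [ 0.4769 -0.2943  0.1004] jaw 98.13 F [-0.1 -0.3 -2. ] gap 0.0584 q [ 0.1   0.53  0.51  1.9  -0.35  0.81  2.51]
 shift shares [ 0.0032 -0.393   1.405 ] turn shares [ 3.422  0.01  -0.038] rows>= 7.0
```

View pics/s9c.png

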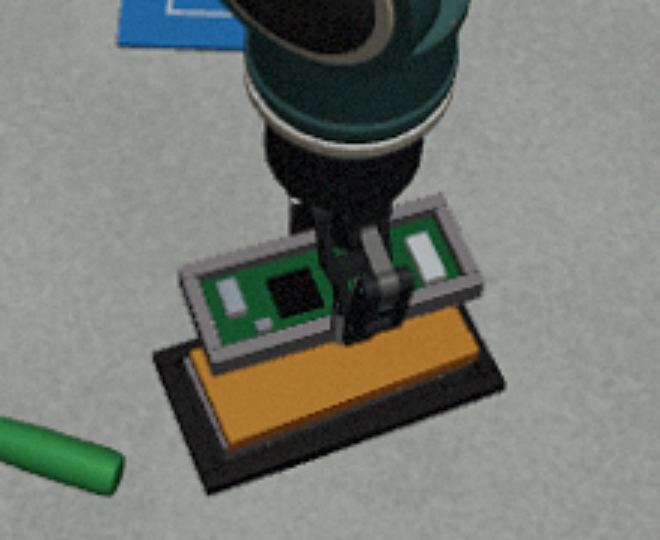

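View pics/w9.png

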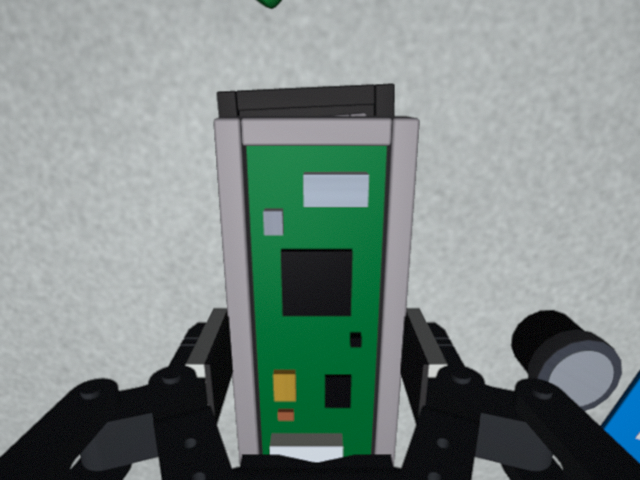

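Emit:
arm_command --pt "-0.03 -0.03 0.08 0.8 0 0" --pt "-0.03 -0.05 0.12 0.8 0 0" --pt "0 -0.06 0.15 0.8 0 0" --pt "0 -0.05 0.15 0.8 0 0" --pt "0 0 0.15 0 0 0" --pt "0 0 0.15 0 0 0" --pt "0 0 0.1 0 0 0" --pt "0 0 0 0 0 0"

```text
time: 14.27
ee_pos: [0.5307, -0.1093, 0.1077]
orientation: [1.664, 1.56, 3.02]
contact_force: [0.5, 1.3, -1.8]
finger_gap: 0.0583
```

Run:
```python
from h import *
go((.5155,-.005,.1),77.6)
```

```text
t 14.2667 p [ 0.5307 -0.1093  0.1077] jaw 77.69 F [ 0.5  1.3 -1.8] gap 0.0583 q [-0.32  0.51  0.6   1.94 -0.38  0.82  1.84]
 shift shares [0.0398 0.1852 0.4931] turn shares [ 0.015 -0.01  -0.103] rows>= 2.5
```

Emit:
arm_command --pt "0 0.06 0.15 0 0 -0.1" --pt "0 0.06 0.15 0 0 0" --pt "0 0.04 0.12 0 0 0" --pt "0 0.01 0.04 0 0 0" --pt "0 0 0 0 0 0"

```text
time: 14.68
ee_pos: [0.5145, -0.0086, 0.1042]
orientation: [2.324, 1.565, -2.603]
contact_force: [0.5, 0.1, -1.6]
finger_gap: 0.0583
```

Run:
```python
from m3 import *
go((.5155,-.005,.04),77.6)
c,p,d=snap('wrist','w10.png');np.savez('w10.npz',p=p,d=d,**c)
go((.5155,-.005,.04),77.6)
```

```text
t 14.6833 p [ 0.5145 -0.0086  0.1042] jaw 77.72 F [ 0.5  0.1 -1.6] gap 0.0583 q [-0.53  0.47  0.59  2.01 -0.36  0.77  1.64]
 shift shares [ 0.3208 -0.0022  0.0199] turn shares [ 0.021 -0.038 -0.04 ] rows>= 1.5
t 14.7333 p [ 0.5146 -0.0095  0.1042] jaw 77.69 F [-0.3  1.2 -3.1] gap 0.0582 q [-0.53  0.47  0.59  2.01 -0.36  0.77  1.64]
 shift shares [ 0.3209 -0.0009  0.0241] turn shares [ 0.015 -0.039 -0.04 ] rows>= 1.5
```

View pics/w10.png

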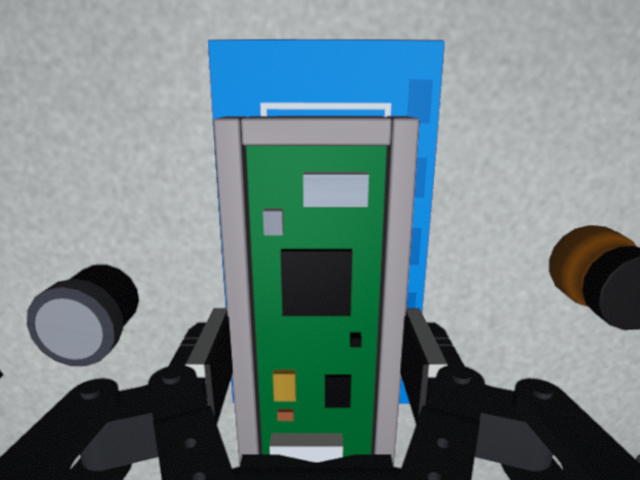

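Run:
```python
from m3 import *
pos,R,o=pose(); c=load('w10.npz')
L=(rayz(c,[[209,41],[443,41],[261,104],[391,104]],.005)-pos)@R*1000; print(L.round(1))
L=(rayz(c,[[216,119],[418,119]],pos[2]+.0063)-pos)@R*1000; print(L.round(1))
```

```text
[[ 99.9 108.6 -54.5]
 [ 99.4 108.8  63.3]
 [ 99.6  77.9 -29.3]
 [ 99.4  78.   38.5]]
[[ -5.9  74.8 -29.5]
 [ -6.1  74.9  28.9]]
```

Emit:
arm_command --pt "0.08 -0.002 0.024 0.02 -0.04 -0.04" --pt "0.12 0 0 0 0 0" --pt "0.1 0 0 0 0 0" --pt "0.03 0 0 0 0 0" --pt "0 0 0 0 0 0"

```text
time: 15.15
ee_pos: [0.5171, -0.012, 0.036]
orientation: [-2.159, 1.568, -0.811]
contact_force: [-0.3, -0.5, -2.1]
finger_gap: 0.0587
```

Run:
```python
from h import *
go((.5155,-.005,.0147),77.6)
```

```text
t 15.15 p [ 0.5171 -0.012   0.036 ] jaw 77.23 F [-0.3 -0.5 -2.1] gap 0.0587 q [-0.45  0.58  0.51  2.03 -0.47  0.64  1.72]
 shift shares [0.1063 0.0159 0.0323] turn shares [-0.062 -0.017  0.025] rows>= 0.5
```

Emit:
arm_command --pt "0.04 0.014 0.034 -0.06 0 0" --pt "0.02 0 0.01 0 0 0" --pt "0 0 0 0 0 0"

```text
time: 15.4
ee_pos: [0.517, -0.0045, 0.0243]
orientation: [-2.102, 1.566, -0.75]
contact_force: [0.0, -1.0, -2.1]
finger_gap: 0.0584
```

Run:
```python
from h import *
go((.5155,-.005,.0147),77.6)
```

```text
t 15.4 p [ 0.517  -0.0045  0.0243] jaw 77.44 F [ 0.  -1.  -2.1] gap 0.0584 q [-0.45  0.6   0.5   2.04 -0.48  0.61  1.72]
 shift shares [ 0.0482  0.0071 -0.0042] turn shares [-0.027 -0.021  0.036] rows>= 0.2
```

Lower gently.

Emit:
arm_command --pt "0.02 0.006 0 0 0 0.03" --pt "0.008 0 0 0 0 0" --pt "0 0 0 0 0 0"

```text
time: 15.65
ee_pos: [0.5166, -0.0038, 0.0195]
orientation: [-2.152, 1.568, -0.8]
contact_force: [-0.2, -0.0, -2.2]
finger_gap: 0.0585
```

Emit:
arm_command --pt "0.006 0 0 0 0 0"

```text
time: 15.73
ee_pos: [0.5169, -0.0038, 0.0186]
orientation: [-2.0, 1.568, -0.648]
contact_force: [0.4, -0.2, -1.9]
finger_gap: 0.0585
```

Emit:
arm_command --pt "0.004 0 0 0 0 0"

```text
time: 15.82
ee_pos: [0.517, -0.0038, 0.0179]
orientation: [-1.912, 1.568, -0.56]
contact_force: [-0.6, -0.1, -2.0]
finger_gap: 0.0589
```

Emit:
arm_command --pt "0.005 0 0 0 0 0" --pt "0.005 0 0 0 0 0"

```text
time: 15.98
ee_pos: [0.5172, -0.0038, 0.016]
orientation: [-1.809, 1.567, -0.456]
contact_force: [0.1, 0.3, -2.8]
finger_gap: 0.0589
```

Emit:
arm_command --pt "0.005 0 0 0 0 0"

```text
time: 16.07
ee_pos: [0.5173, -0.0038, 0.015]
orientation: [-1.785, 1.567, -0.432]
contact_force: [0.2, 0.3, -2.2]
finger_gap: 0.0588
```

Emit:
arm_command --pt "0.004 0 0 0 0 0"

```text
time: 16.15
ee_pos: [0.5173, -0.0038, 0.0143]
orientation: [-1.75, 1.567, -0.397]
contact_force: [-10.2, 1.6, 33.3]
finger_gap: 0.0587
```

Emit:
arm_command --pt "0.003 0 0 0 0 0"

```text
time: 16.23
ee_pos: [0.5173, -0.0038, 0.0143]
orientation: [-1.567, 1.567, -0.215]
contact_force: [-11.6, 0.8, 34.2]
finger_gap: 0.0583
```

Emit:
arm_command --pt "0 0 0 0 0 0" --pt "0 0 0 0 0 0" --pt "0 0 0 0 0 0" --pt "0 0 0 0 0 0" --pt "0 0 0 0 0 0" --hand 1

```text
time: 16.65
ee_pos: [0.5178, -0.0039, 0.0147]
orientation: [-1.472, 1.566, -0.119]
contact_force: [0.2, -0.7, -0.5]
finger_gap: 0.0854
```

Emit:
arm_command --pt "-0.05 0 0 0 0 0" --pt "-0.15 0 0 0 0 0" --pt "-0.15 0.03 0 0 0 0" --pt "-0.15 0.08 0 0 0 0" --pt "-0.15 0.1 0 0 0 0" --pt "-0.1 0.05 0 0 0 0" --pt "0 0 0 0 0 0"

```text
time: 17.23
ee_pos: [0.4632, 0.006, 0.172]
orientation: [3.095, 1.57, -1.84]
contact_force: [0.4, 0.7, 0.0]
finger_gap: 0.0858
```

Run:
```python
from m6 import *
c,p,d=snap('wrist','w11.png');np.savez('w11.npz',p=p,d=d,**c)
c=load('w11.npz')
print('board',byz(c,.013,.035,.021,(.516,-.005)))
print('mat',rect(comp(c,p,(95,120,80),(110,255,255),np.array([.515,-.005]),.005)))
go((.44,-.295,.2),103)
```

```text
board (array([515.8,  -4.5, 150.6,  59.8, -12.5]), [276, 190, 89, 190, 5971])
mat [514.8  -5.6 218.7 119.1 -12.4]
t 17.2833 p [0.4636 0.0061 0.1709] jaw 77.29 F [ 1.1 -0.3  0.1] gap 0.0852 q [-0.69  0.26  0.7   2.09 -0.22  0.86  1.49]
 shift shares [-0.1435 -0.2164 -1.4947] turn shares [-4.286 -0.012 -0.005] rows>= 7.3
```

View pics/w11.png

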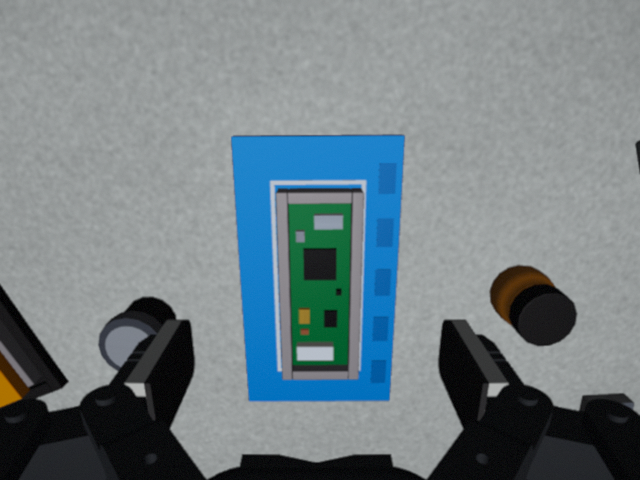

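Emit:
arm_command --pt "-0.04 0 -0.1 -0.8 0 0" --pt "-0.04 0 -0.15 -0.8 0 0" --pt "-0.03 -0.02 -0.17 -0.8 0 0" --pt "-0.02 -0.03 -0.17 -0.8 0 0" --pt "0 -0.03 -0.17 -0.8 0 0" --pt "0 0 -0.17 0 0 0" --pt "0 0 -0.17 0 0 0" --pt "0 0 -0.1 0 0 0" --pt "0 0 0 0 0 0"

```text
time: 18.03
ee_pos: [0.4946, -0.2396, 0.1963]
orientation: [1.452, 1.568, -3.034]
contact_force: [-1.7, -0.4, 0.6]
finger_gap: 0.0858
```

Run:
```python
from m3 import *
go((.44,-.295,.2),103)
c,p,d=snap('wrist','w12.png');np.savez('w12.npz',p=p,d=d,**c)
```

```text
t 18.0333 p [ 0.4946 -0.2396  0.1963] jaw 102.95 F [-1.7 -0.4  0.6] gap 0.0858 q [-0.16  0.4   0.69  1.86 -0.3   0.99  2.46]
 shift shares [-0.0175  0.3282 -0.2088] turn shares [-0.009  0.003 -0.025] rows>= 1.9
```

View pics/w12.png

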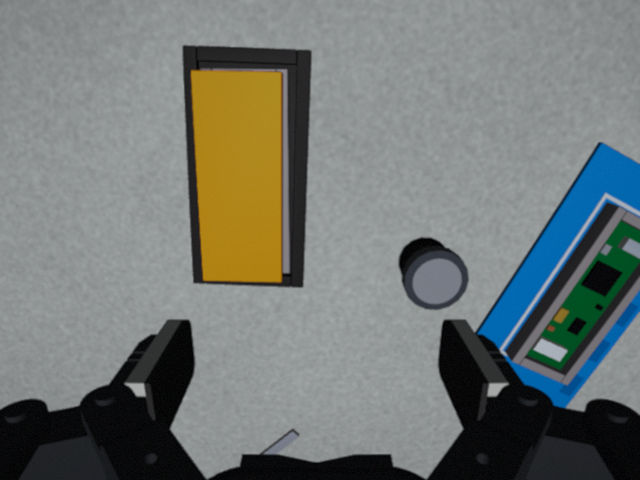

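Run:
```python
from m6 import *
c=load('w12.npz')
print(rect(comp(c,c['p'],(10,150,60),(25,255,255),np.array([.48,-.298]),.032,False)), byz(c,.026,.045,.032))
m=cv2.inRange(cv2.cvtColor(c['p'],cv2.COLOR_RGB2HSV),(0,0,120),(180,40,160))
```

```text
[ 483.  -299.2  150.5   60.6   11.8] (array([ 482.9, -298.9,  149.7,   60.5,   11.7]), [191, 70, 92, 213, 18140])
```

Run:
```python
from h import *
go((.4825,-.299,.0285),101.8)
```

```text
t 18.0833 p [ 0.4943 -0.2382  0.1961] jaw 102.96 F [ 0.1 -0.5 -0.7] gap 0.0853 q [-0.16  0.4   0.69  1.87 -0.3   0.99  2.46]
 shift shares [ 0.838   0.1229 -0.2839] turn shares [ 0.193  0.009 -0.03 ] rows>= 4.3
```

Emit:
arm_command --pt "0.1 0.04 -0.12 0.1 0 0" --pt "0.12 0.04 -0.12 0.1 0 0" --pt "0.13 0.03 -0.04 0 0 0" --pt "0.1 0 0 0 0 0" --pt "0 0 0 0 0 0"

```text
time: 18.5
ee_pos: [0.4854, -0.2964, 0.1012]
orientation: [0.845, 1.566, 2.624]
contact_force: [-0.6, 0.8, -0.5]
finger_gap: 0.0858
```

Run:
```python
from h import *
go((.4825,-.299,.0285),101.8)
```

```text
t 18.5 p [ 0.4854 -0.2964  0.1012] jaw 101.92 F [-0.6  0.8 -0.5] gap 0.0858 q [ 0.02  0.57  0.62  1.88 -0.43  0.84  2.64]
 shift shares [ 0.3634  0.0158 -0.0107] turn shares [ 0.02   0.029 -0.032] rows>= 1.7
```

Emit:
arm_command --pt "0.08 0.015 -0.01 0 0.03 -0.03" --pt "0.1 0 0 0 0 0" --pt "0.05 0 0 0 0 0" --pt "0 0 0 0 0 0"

```text
time: 18.83
ee_pos: [0.4838, -0.2961, 0.0551]
orientation: [0.35, 1.569, 2.132]
contact_force: [-0.9, 0.1, 0.1]
finger_gap: 0.0853
```

Run:
```python
from h import *
go((.4825,-.299,.0285),101.8)
```

```text
t 18.8333 p [ 0.4838 -0.2961  0.0551] jaw 102.07 F [-0.9  0.1  0.1] gap 0.0853 q [ 0.06  0.63  0.57  1.9  -0.49  0.75  2.69]
 shift shares [ 0.1329  0.0096 -0.013 ] turn shares [ 0.046  0.014 -0.005] rows>= 0.6
```

Emit:
arm_command --pt "0.05 0.01 -0.013 0.06 0 0" --pt "0.05 0 0 0 0 0" --pt "0.01 0 0 0 0 0" --pt "0 0 0 0 0 0"

```text
time: 19.17
ee_pos: [0.4843, -0.2984, 0.034]
orientation: [-1.32, 1.569, 0.457]
contact_force: [-0.1, -0.3, 0.7]
finger_gap: 0.0852
```

Run:
```python
from h import *
go((.4825,-.299,.0285),101.8)
c,p,d=snap('wrist','w13.png')
```

```text
t 19.1667 p [ 0.4843 -0.2984  0.034 ] jaw 101.81 F [-0.1 -0.3  0.7] gap 0.0852 q [ 0.08  0.66  0.55  1.91 -0.51  0.71  2.71]
 shift shares [ 0.0274  0.0096 -0.0012] turn shares [0.002 0.005 0.019] rows>= 0.1
```

View pics/w13.png

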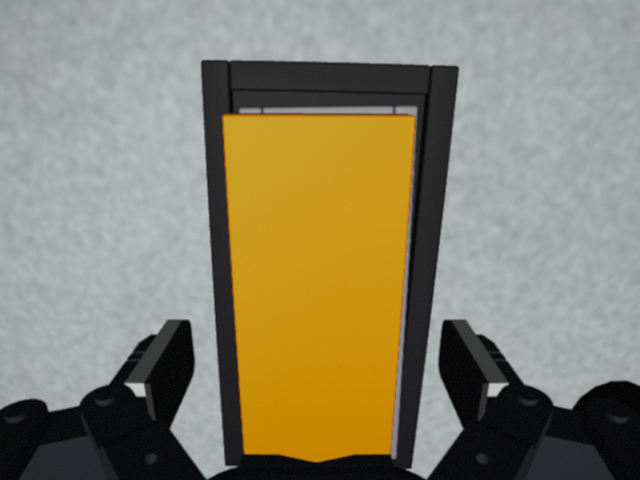

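Emit:
arm_command --pt "0.026 0.009 0 0 0 0.02" --pt "0.004 0 0 0 0 0" --pt "0 0 0 0 0 0"

```text
time: 19.47
ee_pos: [0.483, -0.299, 0.0286]
orientation: [-1.914, 1.57, -0.137]
contact_force: [0.0, -0.7, -0.2]
finger_gap: 0.0852
```

Run:
```python
from h import *
go((.4825,-.299,.0285),101.8)
```

```text
t 19.4667 p [ 0.483  -0.299   0.0286] jaw 101.82 F [ 0.  -0.7 -0.2] gap 0.0852 q [ 0.09  0.67  0.54  1.91 -0.52  0.7   2.71]
 shift shares [0.0006 0.0025 0.0007] turn shares [ 0.003 -0.003  0.01 ] rows>= 0.0
```

Emit:
arm_command --pt "0 0 0 0 0 0" --pt "0 0 0 0 0 0" --pt "0 0 0 0 0 0" --pt "0 0 0 0 0 0" --pt "0 0 0 0 0 0" --pt "0 0 0 0 0 0" --hand -1

```text
time: 19.97
ee_pos: [0.4832, -0.2992, 0.0295]
orientation: [-1.838, 1.569, -0.061]
contact_force: [-0.0, -1.1, -1.6]
finger_gap: 0.0579
```

Emit:
arm_command --pt "-0.02 0 0 0 0 0" --pt "-0.03 0 0 0 0 0" --pt "-0.1 0 0 0 0 0" --pt "-0.15 0 0 0 0 0" --pt "0 0 0 0 0 0"

```text
time: 20.38
ee_pos: [0.482, -0.2992, 0.092]
orientation: [0.889, 1.569, 2.665]
contact_force: [0.8, -0.8, -1.2]
finger_gap: 0.0583
```

Run:
```python
from h import *
from held import held
go((.5325,.293,.16),98.5)
c,p,d=snap('side','s14.png')
cv2.imwrite('pics/s14c.png',cv2.resize(p[280:460,240:460,::-1],None,fx=3,fy=3))
c,p,d=snap('wrist','w14.png');np.savez('w14.npz',p=p,d=d,**c)
held(c,p,d)
go((.5325,.293,.16),98.5)
```

```text
t 20.3833 p [ 0.482  -0.2992  0.092 ] jaw 101.76 F [ 0.8 -0.8 -1.2] gap 0.0583 q [ 0.03  0.58  0.61  1.89 -0.45  0.81  2.66]
 shift shares [-0.3384 -0.8504  2.8475] turn shares [ 0.544  0.008 -0.011] rows>= 14.3
held top plane: slope y,z [-0.    -0.002] x at TCP -3.8
rear edge y mm [74.6 74.5 74.5 74.5 74.5 74.5 74.5 74.5 74.5 74.5 74.6]
 y 20 z edges -31.6 28.0
 y 35 z edges -31.4 28.0
 y 50 z edges -31.5 28.1
 y 65 z edges -31.4 28.1
t 20.4833 p [ 0.481  -0.2978  0.0885] jaw 101.81 F [ 0.2  0.5 -2.4] gap 0.0584 q [ 0.03  0.58  0.61  1.89 -0.45  0.81  2.66]
 shift shares [-0.3515 -0.8554  2.8399] turn shares [ 0.552  0.03  -0.035] rows>= 14.3
```

View pics/s14c.png

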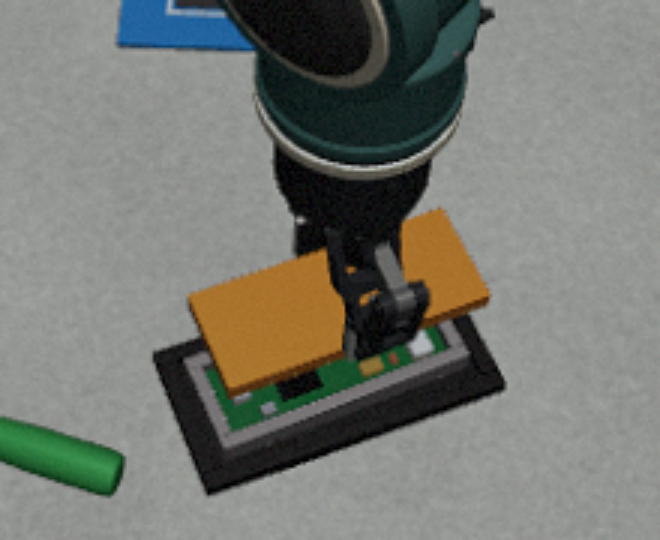

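Emit:
arm_command --pt "-0.13 0 0 0 0 0" --pt "-0.13 -0.02 0.08 0.04 0 0" --pt "-0.07 -0.05 0.16 0.04 0 0" --pt "0 -0.055 0.178 0.04 0 0" --pt "0 -0.055 0.178 0.04 0 0" --pt "0 -0.055 0.178 0.04 0 0" --pt "0 -0.055 0.178 0.04 0 0" --pt "0 -0.055 0.178 0.03 0 0" --pt "0 -0.055 0.178 0.03 0 0" --pt "0 -0.055 0.178 0.03 0 0" --pt "0 -0.055 0.178 0.03 0 0" --pt "0 -0.055 0.178 0.03 0 0" --pt "0 -0.055 0.178 0.03 0 0" --pt "0 -0.055 0.178 0.03 0 0" --pt "0 -0.055 0.178 0.03 0 0" --pt "0 -0.045 0.17 0.03 0 0" --pt "0 -0.035 0.12 0.03 0 0" --pt "0 -0.01 0.05 0 0 0" --pt "0 0 0 0 0 0"

```text
time: 22.07
ee_pos: [0.5423, 0.2939, 0.1442]
orientation: [1.408, 1.55, 3.124]
contact_force: [0.6, 0.2, -1.2]
finger_gap: 0.0581
```

Run:
```python
from h import *
go((.531,.294,.105),98.5)
```

```text
t 22.0667 p [0.5423 0.2939 0.1442] jaw 98.3 F [ 0.6  0.2 -1.2] gap 0.0581 q [-0.95  0.57  0.56  1.72 -0.37  0.98  1.47]
 shift shares [0.197  0.0516 0.0081] turn shares [-0.033  0.033 -0.197] rows>= 1.0
```

Emit:
arm_command --pt "0 0.055 0.008 -0.03 0.03 -0.2" --pt "0.04 0.01 0 0 0 0" --pt "0.03 0 0 0 0 0" --pt "0 0 0 0 0 0"

```text
time: 22.4
ee_pos: [0.5281, 0.2904, 0.1272]
orientation: [2.398, 1.568, -2.167]
contact_force: [-0.6, 0.1, -2.2]
finger_gap: 0.058
```

Run:
```python
from h import *
from held import held
go((.531,.294,.105),98.5)
c,p,d=snap('wrist','w15.png');np.savez('w15.npz',p=p,d=d,**c)
held(c,p,d)
pos,R,o=pose()
hsv=cv2.cvtColor(p,cv2.COLOR_RGB2HSV); m=cv2.morphologyEx(cv2.inRange(hsv,(65,90,30),(85,255,160)),cv2.MORPH_OPEN,np.ones((3,3)))
v,u=np.nonzero(m); L=(rayz(c,np.c_[u,v],.0687)-pos)@R*1000
print('rear',[np.percentile(L[abs(L[:,2]-z)<3,1],99.7).round(1) for z in (-30,-15,0,15,30)])
for y in (82,86,90):
    q=L[abs(L[:,1]-y)<2,2]; print(y,q.min().round(1),q.max().round(1))
```

```text
t 22.4 p [0.5281 0.2904 0.1272] jaw 98.42 F [-0.6  0.1 -2.2] gap 0.058 q [-0.97  0.57  0.56  1.78 -0.37  0.91  1.47]
 shift shares [ 0.1108 -0.0173  0.0161] turn shares [-0.013 -0.023 -0.021] rows>= 0.5
held top plane: slope y,z [-0.002 -0.002] x at TCP -1.9
rear edge y mm [75.1 75.1 75.1 75.1 75.1 75.1 75.1 75.1 75.1 75.1 75.1]
 y 20 z edges -30.6 29.1
 y 35 z edges -30.6 29.2
 y 50 z edges -30.5 29.4
 y 65 z edges -30.7 29.2
rear [np.float64(89.5), np.float64(89.8), np.float64(89.8), np.float64(89.9), np.float64(89.9)]
82 -38.4 44.2
86 -38.6 44.2
90 -38.3 44.1
```

View pics/w15.png

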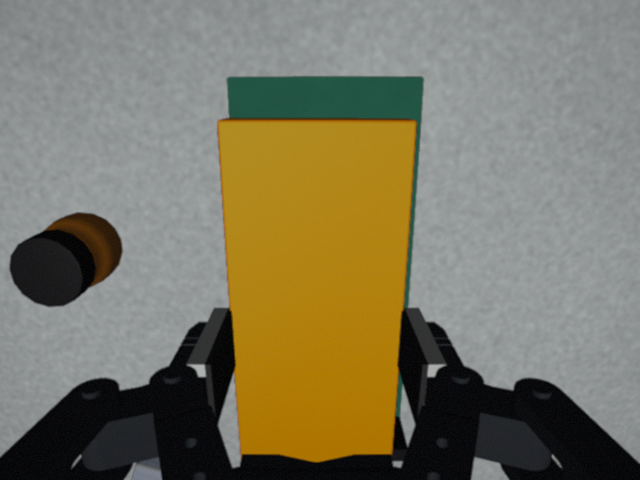

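Emit:
arm_command --pt "0.05 -0.012 0.017 0 -0.02 -0.02" --pt "0.05 0 0 0 0 0" --pt "0.02 0 0 0 0 0" --pt "0 0 0 0 0 0"

```text
time: 22.78
ee_pos: [0.5319, 0.2923, 0.1012]
orientation: [-2.249, 1.57, -0.534]
contact_force: [1.0, 0.8, -1.9]
finger_gap: 0.058
```

Run:
```python
from h import *
go((.535,.294,.093),98.5)
```

```text
t 22.7833 p [0.5319 0.2923 0.1012] jaw 98.22 F [ 1.   0.8 -1.9] gap 0.058 q [-0.96  0.61  0.54  1.78 -0.4   0.86  1.48]
 shift shares [ 0.0409 -0.0163  0.0063] turn shares [-0.047 -0.004  0.005] rows>= 0.2
```

Emit:
arm_command --pt "0.03 0 0.008 -0.05 0 0" --pt "0.004 0 0 0 0 0" --pt "0 0 0 0 0 0"

```text
time: 23.03
ee_pos: [0.5319, 0.2935, 0.0931]
orientation: [3.004, 1.57, -1.56]
contact_force: [-0.7, -0.4, -1.3]
finger_gap: 0.0584
```

Run:
```python
from h import *
go((.537,.294,.092),98.5)
```

```text
t 23.0333 p [0.5319 0.2935 0.0931] jaw 98.52 F [-0.7 -0.4 -1.3] gap 0.0584 q [-0.95  0.62  0.53  1.78 -0.4   0.85  1.49]
 shift shares [ 0.0057 -0.0255 -0.0014] turn shares [ 0.003 -0.01  -0.001] rows>= 0.1
```

Emit:
arm_command --pt "0 -0.012 0 0 0 0" --pt "0 0 0 0 0 0"

```text
time: 23.2
ee_pos: [0.5345, 0.2941, 0.0933]
orientation: [-3.065, 1.57, -1.345]
contact_force: [-0.1, 0.4, -2.1]
finger_gap: 0.058
```

Emit:
arm_command --pt "0 -0.008 0 0 0 0" --pt "0 0 0 0 0 0"

```text
time: 23.37
ee_pos: [0.5366, 0.2945, 0.0938]
orientation: [-2.254, 1.57, -0.535]
contact_force: [-0.2, -0.1, -1.7]
finger_gap: 0.0582
```

Emit:
arm_command --pt "0.005 -0.005 0 0 0 0"

```text
time: 23.45
ee_pos: [0.5374, 0.2947, 0.093]
orientation: [-2.342, 1.57, -0.622]
contact_force: [-11.9, -3.7, 0.4]
finger_gap: 0.0583
```

Emit:
arm_command --pt "0.006 0 0 0 0 0"

```text
time: 23.53
ee_pos: [0.5373, 0.2947, 0.0917]
orientation: [2.845, 1.57, -1.718]
contact_force: [-1.6, -0.1, -1.0]
finger_gap: 0.0582
```

Stop touched at x=0.5374; now lower gently.

Emit:
arm_command --pt "0.004 0 0 0 0 0"

```text
time: 23.62
ee_pos: [0.5372, 0.2947, 0.0909]
orientation: [2.713, 1.57, -1.85]
contact_force: [-1.1, 0.0, -0.3]
finger_gap: 0.0584
```

Emit:
arm_command --pt "0.003 0 0 0 0 0"

```text
time: 23.7
ee_pos: [0.5373, 0.2947, 0.0903]
orientation: [2.745, 1.571, -1.818]
contact_force: [-5.1, -0.5, 12.5]
finger_gap: 0.058
```

Emit:
arm_command --pt "0.001 0 0 0 0 0" --pt "0 0 0 0 0 0" --pt "0 0 0 0 0 0" --pt "0 0 0 0 0 0" --pt "0 0 0 0 0 0" --hand 1

```text
time: 24.12
ee_pos: [0.5381, 0.2949, 0.0906]
orientation: [-1.433, 1.569, 0.287]
contact_force: [-0.0, -0.4, 0.0]
finger_gap: 0.0851
```

Emit:
arm_command --pt "-0.05 0 0 0 0 0" --pt "-0.15 0 0 0 0 0" --pt "-0.15 0.05 0 0 0 0" --pt "-0.15 0.1 0 0 0 0" --pt "-0.15 0.1 0 0 0 0" --pt "-0.1 0.1 0 0 0 0" --pt "0 0 0 0 0 0"

```text
time: 24.7
ee_pos: [0.4667, 0.2821, 0.2491]
orientation: [-3.076, 1.569, -1.359]
contact_force: [0.7, 0.4, 0.7]
finger_gap: 0.0853
```

Run:
```python
from m6 import *
go((.43,.29,.25),98.5)
c,p,d=snap('wrist','w16.png');np.savez('w16.npz',p=p,d=d,**c); c=load('w16.npz')
print('spacer',rect(comp(c,p,(10,150,60),(25,255,255),np.array([.53,.293]),.0927,False)), byz(c,.085,.1,.0927,(.53,.293)))
print('plat',rect(comp(c,p,(65,90,30),(85,255,160),np.array([.53,.293]),.0687,False)))
c,p,d=snap('side','s16.png')
cv2.imwrite('pics/s16c.png',cv2.resize(p[100:240,230:410,::-1],None,fx=4,fy=4))
c,p,d=snap('top','t16.png');np.savez('t16.npz',p=p,d=d,**c)
```

```text
t 24.7 p [0.4667 0.2821 0.2491] jaw 98.33 F [0.7 0.4 0.7] gap 0.0853 q [-1.14  0.31  0.65  1.82 -0.21  1.08  1.31]
 shift shares [-0.0048  0.1759  0.0655] turn shares [-0.028 -0.013  0.001] rows>= 0.9
spacer [535.  293.4 155.1  60.6   8.4] (array([540.1, 295.1, 158.4,  82.6,   8.4]), [270, 213, 102, 189, 15280])
plat [525.1 292.6 175.   82.4   8.5]
```

View pics/w16.png

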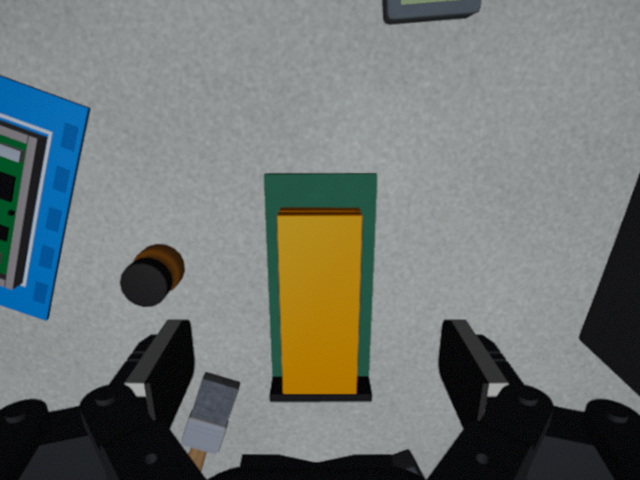

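View pics/s16c.png

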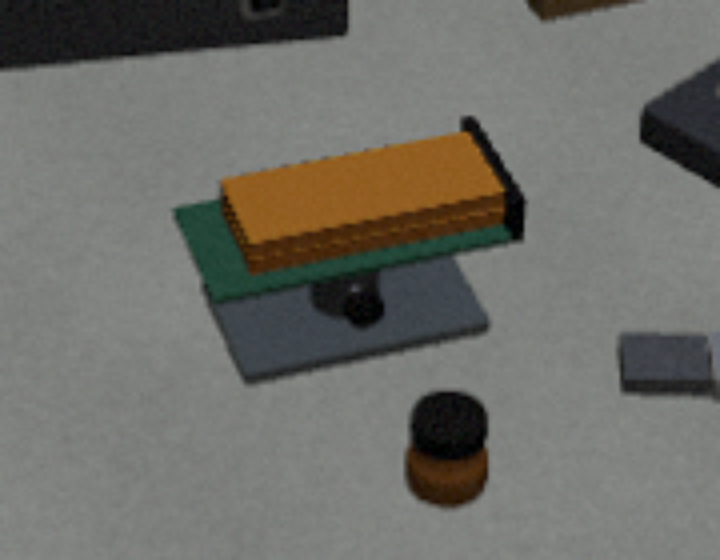

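View pics/t16.png

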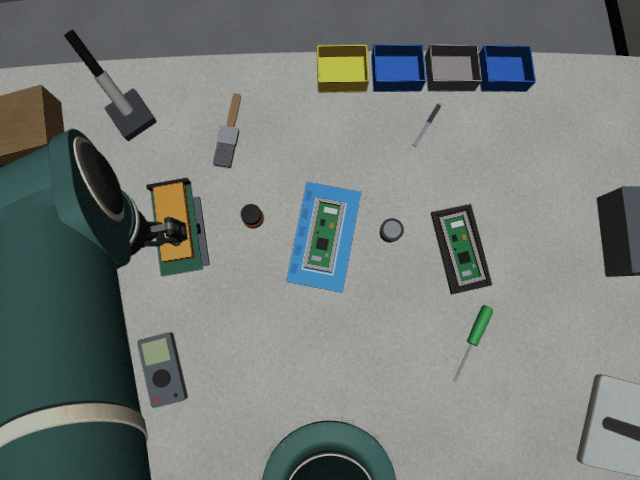

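Run:
```python
from h import *
o=r.observe(); print(o['time'],o['ee_pos'],o['contact_force'])
print(r.sign_off())
```

```text
24.85 [0.46799024 0.28208099 0.24516733] [-0.66236068  0.86612774  0.16901922]
the job is handed in; nothing more can be done
None
```

I took the stack apart from the top, one piece at a time, and handed the job in at about 25 s. `sign_off` gives no verdict, so the checks below are my own.

- **Spacers:** both are piled on the green platform. Contact put the platform top at about 69 mm. I slid each spacer to touch the end stop, about 12 N, before lowering it. The last wrist and side views show the edges flush and the pile against the stop, centred within about 1 mm and square within 0.2°.
- **Upper board:** it lies face up inside the outline on the mat. I measured it about 1–1.5 mm and 0.1° from the mat's centre and direction.
- **Lower board and other things:** in the last top view the lower board is still in the tray. The other things on the bench look unmoved, judged by eye only.

**Forces:** the first touch of the first spacer on the platform pressed harder than I meant, with a 53 N force reading against the 70 N limit. I backed off and set it down again at about 28 N. The board's set-down read 34 N and the second spacer's about 13 N.

**Checks that disagreed:**
- The automatic outline of the finished pile came out as 155 mm long in the colour mask, because it took in the lower spacer's end. The depth mask gave 158 x 83 mm because it took in the stop. For the upper spacer I relied on the views and the measured contact instead.
- The cameras also differ from each other by 2–4 mm on the stand and the mat. I went by the wrist camera and by touch.

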